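Right the toppled cylinder onto the indexing stand and index it three clicks

ROBOT

A 6-joint arm with a two-finger parallel gripper is mounted at the origin on a cart in front of the work surface, level with it; the furniture and walls round the work are solid. World frame = base frame: x ahead of the robot, y to its left, z up, the work surface at z = 0. Lengths are in m, angles in rad, forces in N, time in s.
With the tool pointing down it reaches from about 0.35 to 0.875 m from the base axis. Payload 4.2 kg.
Tool frame: the origin (TCP) lies between the finger pads; the fingertips stand manip.tcp_to_tips ahead of it and the grasp point (between the pads) is the TCP (manip.tcp_to_tips is the distance from the TCP to the fingertips, in m); y points along the fingers, x is the direction in which the jaws open and shut, and the axes are right-handed (so a half turn about y gives the same grasp; the last joint's range is limited). The gripper opens to 85 mm and grips with 20 to 120 N. Pads are 22 mm wide; open, the fingers measure 114 mm over their backs; the gripper's body (76 mm by 85 mm) begins 54 mm behind the grasp point. The pads swing forward as they close: fully open they stand 13 mm farther back than shut.
Start: joints at [-1.012, 0.385, 0.008, 0, -1.194, -0.259], TCP at [0.185, -0.597, 0.25] pointing down, gripper open.
Joint ranges: [-3.14, 3.14], [-1.21, 2.06], [-1.07, 1.41], [-3.16, 2.05], [-2.99, -0.16], [-3.1, 3.1]. Speed limits (rad/s): [2.79, 2.79, 3.14, 3.14, 3.14, 3.14].

INTERFACE

Orientations are given as a unit quaternion [w, x, y, z].
In Python, from plant import manip gives the robot as it stands.
- The arm moves only by the tool move_arm, never from a script. Its argument "increments" is one flat list of numbers, 7 for each row, row after row: the shift along the world's x, y, z in units of 0.02 m (1.0 is 0.02 m), then the turn, a rotation vector about the world's x, y, z in units of 6 degrees (1.0 is 6 degrees), then the opening, from -1 (shut) to 1 (fully open). A call has 1 to 20 rows; each row shifts and turns the commanded pose from where the row before left it; what a row does not reach is not made up. A row lasts 1/12 s, in which the tool goes at most 41.7 mm and 7.16 degrees, less where a joint would pass 70% of its speed; a pose out of reach is approached as far as the arm can. A call with a number of a shift or a turn outside -1 to 1 is refused whole. A call with a gripper value outside its range is refused whole. The fingers move at their own pace and stop on an object; "squeeze" is the grip in N (left out, the last holds). Time passes only in rows, so rows that do not move let the fingers close. It gives the time, the measured TCP pose, the force and the opening at its end, in the units of the state.
- manip.observe(): the state, without advancing time (a new reading comes with each control period).
- manip.capture(name): name is "scene" or "top"; returns (picture, depth): 384x512x3 uint8, red, green, blue; 384x512 float32, m along the optical axis (not along the pixel's ray), 0 where there is no reading.
- manip.get_calibration(name): a dict with "K" (3x3 intrinsics, pixels), "D" ([k1, k2, p1, p2, k3] as OpenCV has them; the pictures are not rectified), "eye" and "attitude" of the camera in the world. Camera axes: x right, y down, z forward; pixel columns grow to the right and rows downward; lengths in m; the calibration is good to about 2 mm. A picture is of the moment at which its call begins. get_calibration takes no time and is no camera call.
- manip.close_job(): hands the job in, once; it reports no verdict.
The state is a dict: "time": time; "joints": joint angles; "qd": joint speeds; "joint_torque": joint torques, N m; "tool_pos": TCP position; "orientation": TCP orientation; "contact_force": force on the tool from outside, world axes, zero at the start; "wrist_torque": the same for the moment, N m; "opening": opening from 0.0 (shut) to 1.0 (fully open).
Only numpy, scipy, OpenCV 4.12 (cv2) and the standard library are available. Lean on these libraries where they do the work, as an engineer would, in place of code of your own. Each camera call takes 0.05 s, during which the arm holds its last target.

TASK

Pick up the small pneumatic cylinder that has toppled over on the bench, stand it upright, rod up, in the middle of the round plate of the indexing stand, and let go of it. Only then take the stand's lever by its upright black knob and advance it clockwise (seen from above) by exactly three ratchet clicks, never a fourth, with the cylinder still standing. Finish while still holding the knob at the third click; leave the spanner, oil bottle, short cylinder and end cap where they are.

Things in the scene. Friction and masses are not known exactly. Their poses are not given: they have to be found in the camera images.
- cylinder_mid (a point): Middle of the toppled cylinder's square body, on its long axis, 31 mm from the base face, near its centre of mass. Body 52 x 52 mm, 62 mm long; a rod (16 mm thick) goes on to 106 mm from the base face. 0.36 to 0.59 kg. z points along the rod, away from the base (level while it lies, must point up); x, y through the flat sides. It lies on a flat side, rod to the robot's left (+y, within 30 deg).
- plate_top (a point): Centre of the flat top of the stand's round aluminium plate, on its upright axis, 34 mm above the bench; diameter 104 mm, scribed ring 92 mm. The plate turns with the lever. The stand is bolted down: round grey base, 156 mm diameter, with a pawl housing on its near left side out to 104 mm from the axis, 30 mm high, and a toothed wheel of 123 mm diameter under the plate.
- lever_knob (a point): Grip point of the lever's black knob, 75 mm above the bench, 130 mm from the stand's axis. The knob is a vertical post, 18 mm diameter, from 35 to 97 mm above the bench, at the end of a flat steel arm 18 mm wide whose top is 34 mm high. At joint 0 it stands ahead and to the right of the axis (robot's view); it moves clockwise, over the stand's right side toward the robot.
- lever (a joint): Turn of plate and lever, rad, clockwise from above, 0 to 1.62. Starts at 0 to 0.25 in idle travel, nearly free to about 0.35. Then the pawl climbs a tooth and snaps off every 0.21 rad: clicks at about 0.51, 0.72, 0.93 (third), 1.14 (fourth). A climb takes 5 to 11 N at the knob, which falls away at the click. After a click it cannot go back past it; let go, it stays or eases back to the click.
- spanner: Flat open-ended spanner, 191 mm long, 6 mm thick, lying on the left; must not be moved. Origin under its middle.
- oil_bottle: Round white bottle with spout, 51 mm diameter, 152 mm high, standing behind the work; must not be moved. Origin at the centre of its underside.
- short_cylinder: Another pneumatic cylinder, 61 mm square, 114 mm high, standing upright behind the work; must not be moved. Origin at the centre of its underside.
- end_cap: Flat square end cap, 56 x 56 x 18 mm, lying behind the work; must not be moved. Origin at the centre of its underside.
Not all that is in view belongs to the job. Leave any blue or green look-alike of the part that bears cylinder_mid alone.

How it is judged:
On the way, in this order (a step that is already met when the one before it is completed fails the run):
1. the cylinder stands upright in the middle of the plate and is let go (angle between cylinder_mid's own z axis and vertical below 0.08 rad and horizontal distance between cylinder_mid and plate_top below 0.02 m and z of cylinder_mid in the frame of plate_top between 0.027 and 0.035 m and contact force between the fingers and cylinder below 0.1 N), for 0.2 s.
2. the lever is at the third click (value of joint lever between 0.94 and 1.13 rad), for 0.1 s.
At the end, for the whole second after the job is handed in: The cylinder stands on the plate, upright within 0.08 rad, within 20 mm of its centre, untouched by the fingers; the lever rests past the third and before the fourth click (0.94 to 1.13 rad), and the fingers hold its knob with over 1 N (all of step 1 and all of step 2 and velocity of joint lever between -0.05 and 0.05 rad/s and contact force between the fingers and lever above 1 N); the arm keeps its last pose, push and grip.
It fails at once if the lever is advanced past the fourth click (value of joint lever above 1.15 rad).
It fails at once if the lever is advanced to a click while the cylinder does not stand in the middle of the plate (value of joint lever above 0.51 rad and not (angle between cylinder_mid's own z axis and vertical below 0.08 rad and horizontal distance between cylinder_mid and plate_top below 0.02 m and z of cylinder_mid in the frame of plate_top between 0.027 and 0.035 m)).
It fails at once if a bystander is shifted by more than 30 mm (distance of any of spanner, oil_bottle, short_cylinder, end_cap from where it was at the start of the episode above 0.03 m).
It also fails if it takes over 72 s, if anything falls off the work surface, if the arm or the gripper's body presses on something with over 40 N, if the wrist force passes 120 N, or if a joint passes its speed limit or range.

## Working session

There is one attempt and no reset: what is moved stays moved. The work goes in short steps, Python scripts to look and compute and a tool call to move; the robot and the scene stay as the last step left them, time stands still between calls to the robot, and variables do not carry over. Pictures are saved under pics/ and viewed, and the job is handed in when it is done.

Besides the shell and the picture viewer there is one more tool, called after "Emit:" by a JSON object that holds its "fn" and its "kwargs". move_arm: Moves the arm, as the interface text tells. Its arguments: {"type":"object","properties":{"increments":{"type":"array","items":{"type":"number"}},"squeeze":{"type":"number"}},"required":["increments"]}

```bash
mkdir -p pics; ls; cat > h.py <<'E'
import numpy as np, cv2
from plant import manip
from scipy.spatial.transform import Rotation as R
def cap(n,f):
    p,d=manip.capture(n); cv2.imwrite(f'pics/{f}.png',p[:,:,::-1]); np.savez(f'pics/{f}.npz',p=p,d=d); return p,d
def cal(n):
    return manip.get_calibration(n)
E
python3 - <<'E'
from h import *
print(manip.observe(), manip.tcp_to_tips)
for n in("scene","top"):
    cap(n,n+'0'); print(cal(n))
E
```

```text
pics
{'time': 0.0, 'joints': array([-1.01240147e+00,  3.85536239e-01,  6.64105247e-03, -4.93332572e-04,
       -1.19401812e+00, -2.58606597e-01]), 'qd': array([-0.00090366, -0.00058929, -0.00042185, -0.00126603,  0.00102064,
        0.00156387]), 'joint_torque': array([-9.63052230e-05, -3.92285371e+01,  1.88396412e+01,  4.18624789e+00,
       -4.74548302e-03,  5.24226976e-06]), 'tool_pos': array([ 0.18443578, -0.5965989 ,  0.24924061]), 'orientation': array([-0.42041452,  0.41914199,  0.56944784, -0.56859544]), 'contact_force': array([-0.25789352,  0.87399642,  0.10750569]), 'wrist_torque': array([-0.03955375,  0.01922897, -0.02272865]), 'opening': 0.9992457381149363} 0.019
{'K': array([[395.33040404,   0.        , 255.96348452],
       [  0.        , 395.33040404, 192.57167659],
       [  0.        ,   0.        ,   1.        ]]), 'D': array([0.00314826, 0.        , 0.        , 0.        , 0.        ]), 'eye': array([0.03908901, 0.76893542, 1.01195356]), 'attitude': array([ 0.11924776, -0.30485183,  0.87802631, -0.34916349])}
{'K': array([[429.49679427,   0.        , 258.40858712],
       [  0.        , 429.49679427, 190.7169364 ],
       [  0.        ,   0.        ,   1.        ]]), 'D': array([0.0084733, 0.       , 0.       , 0.       , 0.       ]), 'eye': array([0.41365381, 0.08752573, 1.25538007]), 'attitude': array([-0.04447258,  0.71387798, -0.69714801,  0.04883725])}
```

View pics/scene0.png

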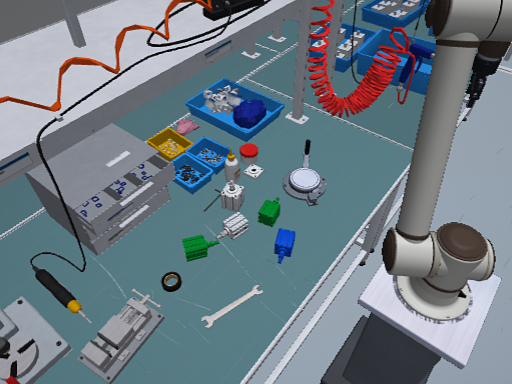

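View pics/top0.png

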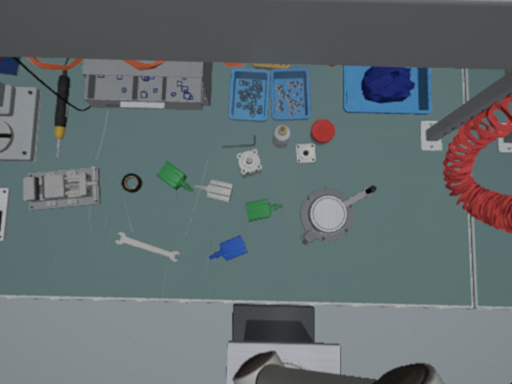

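The cylinder (white/grey) lies at top pixel (219,190) with its rod to the left. The stand is at (328,213) and the knob at (370,190). Blue and green look-alikes lie nearby. I'll zoom in and measure.

```bash
cat >> h.py <<'E'
def rot(n):
    a=cal(n)['attitude']; return R.from_quat([a[1],a[2],a[3],a[0]]).as_matrix()
def ray(n,uv):
    c=cal(n); u=cv2.undistortPoints(np.array(uv,float).reshape(-1,1,2),c['K'],c['D']).reshape(-1,2)
    return c['eye'], np.c_[u,np.ones(len(u))]@rot(n).T
def onz(n,uv,z):
    e,d=ray(n,uv); return e+d*((z-e[2])/d[:,2])[:,None]
def cloud(n,d):
    v,u=np.indices(d.shape); e,r=ray(n,np.c_[u.ravel(),v.ravel()]); 
    return (e+r*d.reshape(-1,1)).reshape(*d.shape,3)
def proj(n,P):
    c=cal(n); M=rot(n).T; 
    return cv2.projectPoints(np.array(P,float).reshape(-1,1,3),cv2.Rodrigues(M)[0],-M@c['eye'],c['K'],c['D'])[0].reshape(-1,2)
def zoom(f,x0,y0,x1,y1,s,out):
    im=cv2.imread(f'pics/{f}.png')[y0:y1,x0:x1]; cv2.imwrite(f'pics/{out}.png',cv2.resize(im,None,fx=s,fy=s,interpolation=cv2.INTER_CUBIC))
E
python3 - <<'E'
from h import *
zoom('top0',180,120,400,270,3.6,'z1')
zoom('scene0',170,120,340,260,4.2,'z2')
D=np.load('pics/top0.npz'); C=cloud('top',D['d'])
print('bench',C[230:240,180:190,2].mean(), C[100,60:70])
print(C[190,195:240:3].round(3)); print('plate',C[205:222,320:337,2].mean())
print(onz('top',[[219,190],[328,213],[370,190]],.03))
E
```

```text
bench 0.0026283724398957274 [[0.8301571  0.66988538 0.03442605]
 [0.82932035 0.66569891 0.03711429]
 [0.76562314 0.57454551 0.22400188]
 [0.7658622  0.57232187 0.22350052]
 [0.7651745  0.56882662 0.22571398]
 [0.76777711 0.56982335 0.21829049]
 [0.76921877 0.5692104  0.21426913]
 [0.83531246 0.65569328 0.02098155]
 [0.83616238 0.6537789  0.01873164]
 [0.84190676 0.65837735 0.00215959]]
[[ 0.578  0.268  0.004]
 [ 0.578  0.259  0.003]
 [ 0.578  0.25   0.004]
 [ 0.575  0.239  0.028]
 [ 0.573  0.228  0.042]
 [ 0.572  0.219  0.053]
 [ 0.572  0.21   0.053]
 [ 0.573  0.202  0.052]
 [ 0.572  0.193  0.055]
 [ 0.574  0.185  0.048]
 [ 0.573  0.176  0.055]
 [ 0.574  0.168  0.05 ]
 [ 0.576  0.16   0.038]
 [ 0.581  0.154 -0.002]
 [ 0.581  0.145  0.002]]
plate 0.03945076209282214
[[ 0.57583463  0.19522158  0.03      ]
 [ 0.51702258 -0.1187247   0.03      ]
 [ 0.5863791  -0.23974259  0.03      ]]
```

View pics/z1.png

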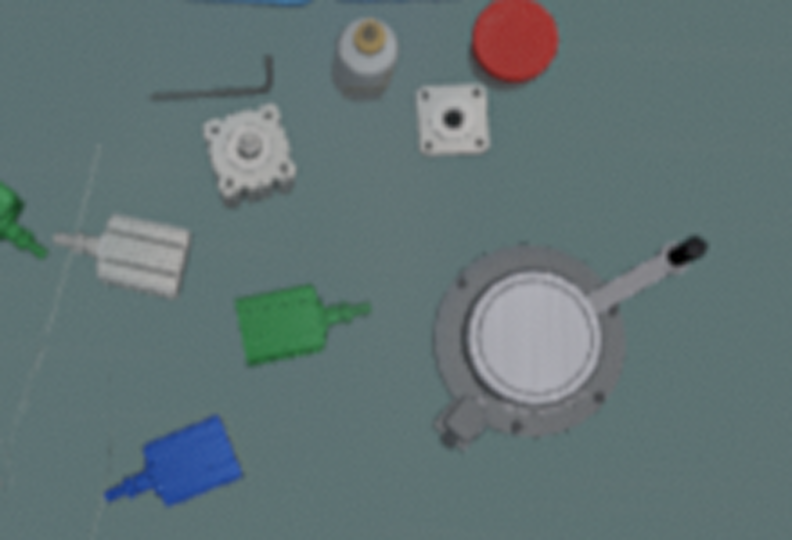

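View pics/z2.png

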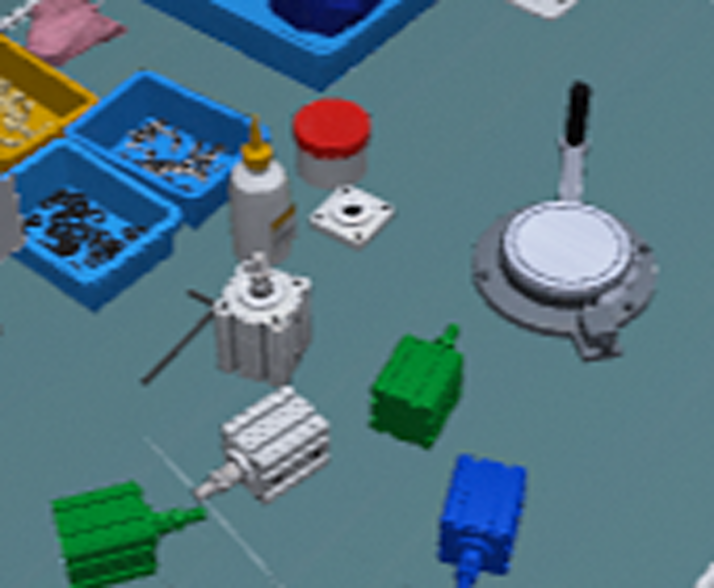

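```bash
python3 - <<'E'
from h import *
D=np.load('pics/top0.npz'); p=D['p'].astype(int); C=cloud('top',D['d'])
hsv=cv2.cvtColor(D['p'],cv2.COLOR_RGB2HSV)
def roi(m,x0,y0,x1,y1):
    o=np.zeros_like(m,dtype=np.uint8); o[y0:y1,x0:x1]=m[y0:y1,x0:x1]; return o
def big(m):
    c=cv2.findContours(m,cv2.RETR_EXTERNAL,cv2.CHAIN_APPROX_NONE)[0]; return max(c,key=cv2.contourArea)
# cylinder
m=roi((hsv[...,1]<50)&(hsv[...,2]>95),190,172,236,208)
c=big(m); body=cv2.morphologyEx(roi(m,190,172,236,208),cv2.MORPH_OPEN,np.ones((7,7),np.uint8)); b=big(body)
r=cv2.minAreaRect(b); print('rect',r); bx=onz('top',cv2.boxPoints(r),.052); print(bx.round(4), bx.mean(0))
W=onz('top',np.argwhere(m)[:,::-1],.035)[:,:2]; mu=W.mean(0); print('pca',mu,np.linalg.svd(W-mu,full_matrices=False)[2][0])
tip=c[c[:,0,0].argmin(),0]; print('rodtip px',tip,onz('top',[tip],.026))
# depth-based body
k=(C[...,2]>.045)&(C[...,2]<.062); k=roi(k,190,172,236,208)>0; Q=C[k]; print('depth top',k.sum(),np.median(Q,0)); 
r2=cv2.minAreaRect((Q[:,:2]*1000).astype(np.float32)); print(r2)
# plate
m=roi((hsv[...,1]<45)&(hsv[...,2]>135),300,185,358,240); c=big(m); e=cv2.fitEllipse(c); print('plate',e,onz('top',[e[0]],.034), e[1][0]/429.5*1.22)
P=onz('top',c.reshape(-1,2),.034)[:,:2]; print(cv2.minEnclosingCircle((P*1000).astype(np.float32)))
k=hsv[...,2]<45; k=roi(k,358,178,384,202); c=big(k); print('knob',c.reshape(-1,2).min(0),c.reshape(-1,2).max(0), cv2.minAreaRect(c))
S=np.load('pics/scene0.npz'); h2=cv2.cvtColor(S['p'],cv2.COLOR_RGB2HSV)
k=roi(h2[...,2]<60,295,130,320,165); c=big(k); print('knob sc',cv2.minAreaRect(c),c.reshape(-1,2)[c[:,0,1].argmin()],c.reshape(-1,2)[c[:,0,1].argmax()])
m=roi((h2[...,1]<60)&(h2[...,2]>140),280,160,330,200); c=big(m); e=cv2.fitEllipse(c); print('plate sc',e,onz('scene',[e[0]],.034))
q=manip.observe()['orientation']; print(R.from_quat([q[1],q[2],q[3],q[0]]).as_matrix().round(3))
E
```

```text
rect ((212.5, 189.5), (35.0, 45.0), 90.0)
[[0.6225 0.2773 0.052 ]
 [0.6256 0.1497 0.052 ]
 [0.5258 0.1467 0.052 ]
 [0.5228 0.2729 0.052 ]] [0.57417272 0.21165291 0.052     ]
pca [0.57648515 0.21283489] [ 0.08976947 -0.99596257]
rodtip px [190 172] [[0.62696857 0.28143225 0.026     ]]
depth top 412 [0.5729656  0.19282341 0.05233517]
((573.9447021484375, 193.8072509765625), (66.07799530029297, 52.577640533447266), 79.34782409667969)
plate ((331.0184020996094, 211.7139129638672), (33.61347198486328, 47.73004150390625), 58.953826904296875) [[ 0.52056888 -0.12666212  0.034     ]] 0.09547947804780721
((528.803466796875, -138.31362915039062), 75.41008758544922)
knob [366 187] [374 192] ((370.1000671386719, 189.6999969482422), (4.0249223709106445, 9.391485214233398), 63.43495178222656)
knob sc ((307.0799865722656, 146.9399871826172), (3.8183767795562744, 14.283556938171387), 8.130102157592773) [307 140] [306 154]
plate sc ((304.92559814453125, 176.2952117919922), (25.961170196533203, 28.300081253051758), 96.64802551269531) [[ 0.51976756 -0.12714024  0.034     ]]
[[-0.295 -0.001 -0.955]
 [ 0.955  0.002 -0.295]
 [ 0.002 -1.     0.   ]]
```

```bash
python3 - <<'E'
from h import *
for n,uv,boxs in (('top',(328,213),(300,185,358,240)),('scene',(304,180),(275,155,335,215))):
    D=np.load(f'pics/{n}0.npz'); h=cv2.cvtColor(D['p'],cv2.COLOR_RGB2HSV); u,v=uv
    print(n,[h[v,x].tolist() for x in range(u-34,u+35,4)])
D=np.load('pics/top0.npz'); h=cv2.cvtColor(D['p'],cv2.COLOR_RGB2HSV); print([h[190,x].tolist() for x in range(190,236,3)])
E
```

```text
top [[90, 44, 116], [91, 46, 116], [102, 22, 116], [103, 15, 117], [114, 18, 139], [116, 11, 170], [120, 10, 176], [120, 12, 175], [116, 10, 178], [120, 10, 176], [120, 12, 176], [116, 10, 174], [120, 10, 177], [116, 12, 154], [110, 14, 112], [90, 44, 115], [90, 47, 115], [91, 47, 115]]
scene [[96, 89, 132], [96, 86, 134], [96, 88, 134], [98, 74, 127], [108, 47, 131], [113, 49, 131], [113, 30, 237], [112, 33, 232], [111, 34, 232], [113, 31, 234], [112, 33, 232], [111, 31, 233], [112, 38, 214], [107, 47, 115], [96, 91, 134], [96, 86, 134], [96, 83, 135], [95, 86, 133]]
[[69, 132, 104], [81, 65, 106], [91, 49, 114], [90, 36, 122], [90, 28, 119], [90, 12, 124], [102, 8, 158], [83, 6, 158], [80, 5, 158], [75, 3, 157], [75, 3, 160], [60, 2, 163], [45, 3, 161], [30, 3, 166], [92, 33, 101], [91, 46, 116]]
```

```bash
python3 - <<'E'
from h import *
def roi(m,x0,y0,x1,y1):
    o=np.zeros(m.shape,np.uint8); o[y0:y1,x0:x1]=m[y0:y1,x0:x1]; return o
def big(m):
    c=cv2.findContours(m,cv2.RETR_EXTERNAL,cv2.CHAIN_APPROX_NONE)[0]; return max(c,key=cv2.contourArea)
D=np.load('pics/top0.npz'); h=cv2.cvtColor(D['p'],cv2.COLOR_RGB2HSV)
S=np.load('pics/scene0.npz'); hs=cv2.cvtColor(S['p'],cv2.COLOR_RGB2HSV)
o=np.ones((7,7),np.uint8)
m=cv2.morphologyEx(roi((h[...,1]<25)&(h[...,2]>150),300,185,358,240),cv2.MORPH_OPEN,o)
m2=cv2.morphologyEx(roi((hs[...,1]<60)&(hs[...,2]>185),275,155,335,205),cv2.MORPH_OPEN,o)
for n,mm in(('top',m),('scene',m2)):
    c=big(mm); e=cv2.fitEllipse(c); P=onz(n,c.reshape(-1,2),.034)[:,:2]
    A=np.c_[2*P,np.ones(len(P))]; s=np.linalg.lstsq(A,(P**2).sum(1),rcond=None)[0]
    print(n,'circle centre',s[:2],'diam',2*np.sqrt(s[2]+s[:2]@s[:2]), onz(n,[e[0]],.034))
m=cv2.morphologyEx(roi((h[...,1]<25)&(h[...,2]>140),190,172,236,208),cv2.MORPH_OPEN,o)
r=cv2.minAreaRect(big(m)); print(r); bx=onz('top',cv2.boxPoints(r),.052); print(bx.mean(0)); bx=bx[:,:2]; print(np.linalg.norm(bx[1]-bx[0]),np.linalg.norm(bx[2]-bx[1]),bx[1]-bx[0])
# knob ends: two-view triangulate black blob's ends
k=big(roi(h[...,2]<60,358,178,384,202)).reshape(-1,2); i=k@[1,-.6]; print('top view knob far/near ends',k[i.argmax()],k[i.argmin()],onz('top',[k[i.argmax()]],.097),onz('top',[k[i.argmin()]],.035),'mid',onz('top',[cv2.minAreaRect(k)[0]],.066))
print('scene knob mid',onz('scene',[[307.1,146.9]],.066))
E
```

```text
top circle centre [ 0.51565805 -0.11874296] diam 0.08490742239441243 [[ 0.51546562 -0.11874319  0.034     ]]
scene circle centre [ 0.51726181 -0.12252141] diam 0.08287667400149056 [[ 0.51672247 -0.12184726  0.034     ]]Traceback (most recent call last):
  File "<stdin>", line 16, in <module>
  File "<stdin>", line 5, in big
ValueError: max() iterable argument is empty
```

```bash
python3 - <<'E'
from h import *
def roi(m,x0,y0,x1,y1):
    o=np.zeros(m.shape,np.uint8); o[y0:y1,x0:x1]=m[y0:y1,x0:x1]; return o
def big(m):
    c=cv2.findContours(m,cv2.RETR_EXTERNAL,cv2.CHAIN_APPROX_NONE)[0]; return max(c,key=cv2.contourArea)
D=np.load('pics/top0.npz'); h=cv2.cvtColor(D['p'],cv2.COLOR_RGB2HSV)
m=roi((h[...,1]<25),190,172,236,208)
m=cv2.morphologyEx(cv2.morphologyEx(m,cv2.MORPH_CLOSE,np.ones((3,3),np.uint8)),cv2.MORPH_OPEN,np.ones((9,9),np.uint8))
r=cv2.minAreaRect(big(m)); print(r); bx=onz('top',cv2.boxPoints(r),.052); print(bx.mean(0)); bx=bx[:,:2]; print(np.linalg.norm(bx[1]-bx[0]),np.linalg.norm(bx[2]-bx[1]),bx[1]-bx[0])
k=big(roi(h[...,2]<60,358,178,384,202)).reshape(-1,2); i=k@[1,-.6]; print('top view knob far/near ends',k[i.argmax()],k[i.argmin()],onz('top',[k[i.argmax()]],.097),onz('top',[k[i.argmin()]],.035),'mid',onz('top',[cv2.minAreaRect(k)[0]],.066))
print('scene knob mid',onz('scene',[[307.1,146.9]],.066))
E
```

```text
((219.0, 191.0), (20.0, 24.0), 90.0)
[0.57016323 0.1931806  0.052     ]
0.0679296962341501 0.05698746223336094 [ 0.00166007 -0.06790941]
top view knob far/near ends [375 187] [366 192] [[ 0.58552806 -0.2355876   0.097     ]] [[ 0.57960236 -0.22685851  0.035     ]] mid [[ 0.5827514  -0.23154377  0.066     ]]
scene knob mid [[ 0.58339509 -0.23289778  0.066     ]]
```

```bash
cat >> h.py <<'E'
def cur():
    s=manip.observe(); q=s['orientation']; return s, R.from_quat([q[1],q[2],q[3],q[0]])
def mat(x,y): return R.from_matrix(np.c_[x,y,np.cross(x,y)])
def rows(Rt,pt):
    s,Rc=cur(); dv=(Rt*Rc.inv()).as_rotvec(); dp=np.array(pt)-s['tool_pos']
    print('turn deg/6',(np.degrees(dv)/6).round(2),'norm deg',np.degrees(np.linalg.norm(dv)).round(1),'shift/.02',(dp/.02).round(2))
a=np.radians(79); r_=np.array([np.cos(a),np.sin(a),0]); z_=np.array([0,0,1.])
def pick(t):
    t=np.radians(t); return mat(np.cross(z_,r_),-np.sin(t)*r_-np.cos(t)*z_)
E
python3 - <<'E'
from h import *
Rt=pick(35); y=Rt.as_matrix()[:,1]; print(y); p=np.array([.573,.194,.028]); rows(Rt,p-.14*y); rows(Rt,p)
E
```

```text
[-0.10944354 -0.56303822 -0.81915204]
turn deg/6 [-4.56  4.07  9.98] norm deg 70.2 shift/.02 [20.19 43.47 -5.33]
turn deg/6 [-4.56  4.07  9.98] norm deg 70.2 shift/.02 [ 19.43  39.53 -11.07]
```

Emit:
{"fn": "move_arm", "kwargs": {"increments": [0.46, 1, 0, -0.1, 0.09, 0.23, 1, 0.46, 1, 0, -0.1, 0.09, 0.23, 1, 0.46, 1, 0, -0.1, 0.09, 0.23, 1, 0.46, 1, 0, -0.1, 0.09, 0.23, 1, 0.46, 1, 0, -0.1, 0.09, 0.23, 1, 0.46, 1, 0, -0.1, 0.09, 0.23, 1, 0.46, 1, 0, -0.1, 0.09, 0.23, 1, 0.46, 1, 0, -0.1, 0.09, 0.23, 1, 0.46, 1, 0, -0.1, 0.09, 0.23, 1, 0.46, 1, 0, -0.1, 0.09, 0.23, 1, 0.46, 1, 0, -0.1, 0.09, 0.23, 1, 0.46, 1, 0, -0.1, 0.09, 0.23, 1, 0.46, 1, 0, -0.1, 0.09, 0.23, 1, 0.46, 1, 0, -0.1, 0.09, 0.23, 1, 0.46, 1, 0, -0.1, 0.09, 0.23, 1, 0.46, 1, 0, -0.1, 0.09, 0.23, 1, 0.46, 1, 0, -0.1, 0.09, 0.23, 1, 0.46, 1, 0, -0.1, 0.09, 0.23, 1, 0.46, 1, 0, -0.1, 0.09, 0.23, 1, 0.46, 1, 0, -0.1, 0.09, 0.23, 1]}}

```text
time: 1.77
tool_pos: [0.3686, -0.196, 0.2502]
orientation: [0.277, -0.258, -0.549, 0.745]
contact_force: [0.8, 0.6, 0.2]
opening: 1.001
```

Emit:
{"fn": "move_arm", "kwargs": {"increments": [0.46, 1, 0, -0.1, 0.09, 0.23, 1, 0.46, 1, 0, -0.1, 0.09, 0.23, 1, 0.46, 1, 0, -0.1, 0.09, 0.23, 1, 0.46, 1, 0, -0.1, 0.09, 0.23, 1, 0.46, 1, 0, -0.1, 0.09, 0.23, 1, 0.46, 1, 0, -0.1, 0.09, 0.23, 1, 0.46, 1, 0, -0.1, 0.09, 0.23, 1, 0.46, 1, 0, -0.1, 0.09, 0.23, 1, 0.46, 1, 0, -0.1, 0.09, 0.23, 1, 0.46, 1, 0, -0.1, 0.09, 0.23, 1, 0.46, 1, 0, -0.1, 0.09, 0.23, 1, 0.46, 1, 0, -0.1, 0.09, 0.23, 1, 0.46, 1, 0, -0.1, 0.09, 0.23, 1, 0.46, 1, 0, -0.1, 0.09, 0.23, 1, 0.46, 1, 0, -0.1, 0.09, 0.23, 1, 0.46, 1, 0, -0.1, 0.09, 0.23, 1, 0.46, 1, 0, -0.1, 0.09, 0.23, 1, 0.46, 1, 0, -0.1, 0.09, 0.23, 1, 0.46, 1, 0, -0.1, 0.09, 0.23, 1, 0.46, 1, 0, -0.1, 0.09, 0.23, 1]}}

```text
time: 3.43
tool_pos: [0.5528, 0.2038, 0.2498]
orientation: [0.114, -0.077, -0.486, 0.863]
contact_force: [-0.2, -0.1, -0.7]
opening: 0.998
```

```bash
python3 - <<'E'
from h import *
Rt=pick(35); y=Rt.as_matrix()[:,1]; p=np.array([.573,.194,.028]); rows(Rt,p-.14*y); print(manip.observe())
E
```

```text
turn deg/6 [-0.59  0.35  0.79] norm deg 6.3 shift/.02 [ 1.78  3.45 -5.35]
{'time': 3.4333, 'joints': array([ 0.75722142,  0.5035885 , -0.00688313,  0.28462701, -1.53067977,
       -1.11831738]), 'qd': array([ 0.20546748,  0.38919422,  0.58545331,  0.04602078, -0.33144893,
        0.1612468 ]), 'joint_torque': array([ -0.39199985, -45.09542227,  16.26499593,   4.1461958 ,
        -0.6933446 ,  -0.11426332]), 'tool_pos': array([0.55275893, 0.20382077, 0.24977628]), 'orientation': array([ 0.11408596, -0.07673723, -0.48592569,  0.86311761]), 'contact_force': array([-0.1796525 , -0.10799737, -0.67592499]), 'wrist_torque': array([ 0.97660075, -0.24759951,  0.06328284]), 'opening': 0.9977465747689561}
```

Emit:
{"fn": "move_arm", "kwargs": {"increments": [0.3, 0.57, -0.9, -0.1, 0.06, 0.13, 1, 0.3, 0.57, -0.9, -0.1, 0.06, 0.13, 1, 0.3, 0.57, -0.9, -0.1, 0.06, 0.13, 1, 0.3, 0.57, -0.9, -0.1, 0.06, 0.13, 1, 0.3, 0.57, -0.9, -0.1, 0.06, 0.13, 1, 0.3, 0.57, -0.9, -0.1, 0.06, 0.13, 1, 0, 0, 0, 0, 0, 0, 1, 0, 0, 0, 0, 0, 0, 1, 0, 0, 0, 0, 0, 0, 1]}}

```text
time: 4.18
tool_pos: [0.5886, 0.2711, 0.1428]
orientation: [0.086, -0.045, -0.46, 0.883]
contact_force: [0.2, -0.4, 0.2]
opening: 1.007
```

```bash
python3 - <<'E'
from h import *
Rt=pick(35); y=Rt.as_matrix()[:,1]; p=np.array([.573,.194,.028]); rows(Rt,p-.14*y); rows(Rt,p); print(manip.observe()['joints'])
cap('scene','s1');cap('top','t1'); zoom('s1',150,80,350,230,4,'z3'); zoom('t1',150,130,350,280,4,'z4')
E
```

```text
turn deg/6 [0.   0.01 0.02] norm deg 0.1 shift/.02 [-0.02  0.09 -0.01]
turn deg/6 [0.   0.01 0.02] norm deg 0.1 shift/.02 [-0.78 -3.85 -5.74]
[ 0.80783565  0.71692712  0.067695    0.31685461 -1.45992669 -1.12487398]
```

View pics/z3.png

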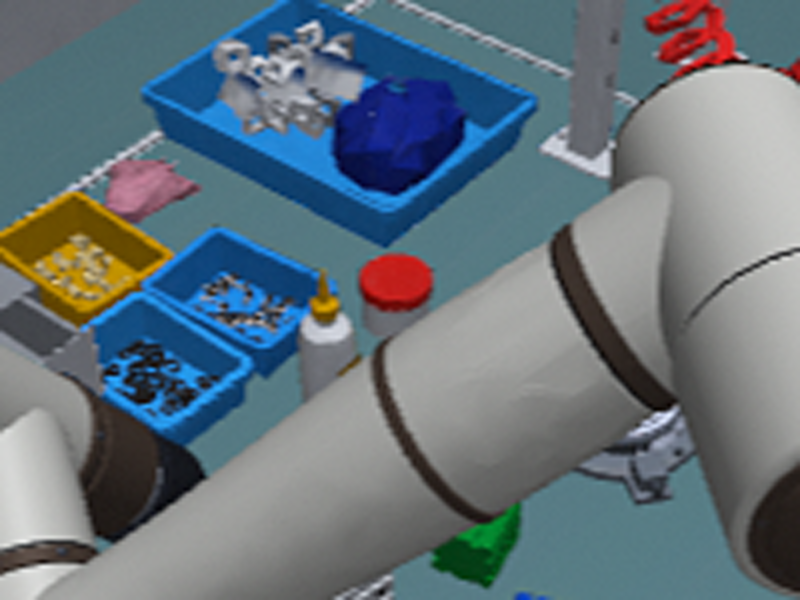

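View pics/z4.png

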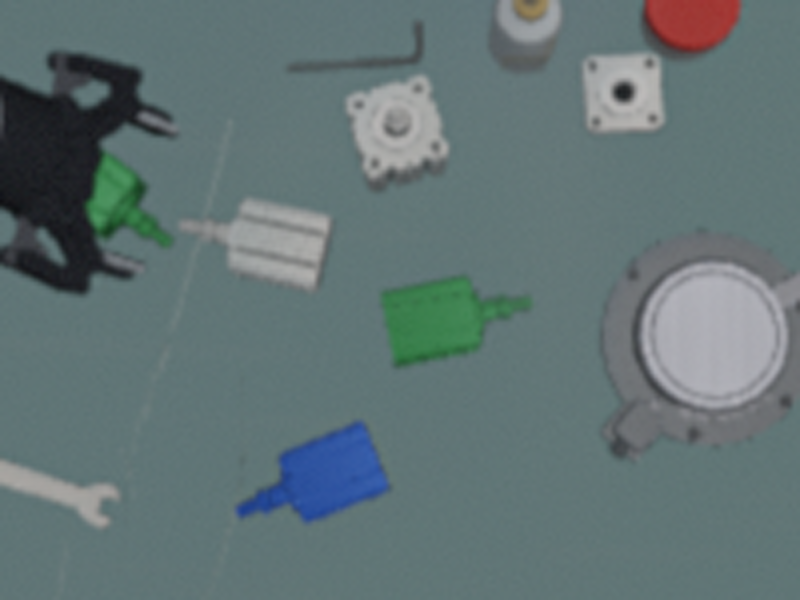

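The top view shows the open jaws lined up with the cylinder. The body centre is at about (220,191), and the spanner and short cylinder are well clear. I'll approach along the tool axis.

Emit:
{"fn": "move_arm", "kwargs": {"increments": [-0.07, -0.33, -0.48, 0, 0, 0, 1, -0.07, -0.33, -0.48, 0, 0, 0, 1, -0.07, -0.33, -0.48, 0, 0, 0, 1, -0.07, -0.33, -0.48, 0, 0, 0, 1, -0.07, -0.33, -0.48, 0, 0, 0, 1, -0.07, -0.33, -0.48, 0, 0, 0, 1, -0.07, -0.33, -0.48, 0, 0, 0, 1, -0.07, -0.33, -0.48, 0, 0, 0, 1, -0.07, -0.33, -0.48, 0, 0, 0, 1, 0, 0, 0, 0, 0, 0, 1]}}

```text
time: 5.12
tool_pos: [0.5749, 0.2098, 0.0558]
orientation: [0.087, -0.045, -0.459, 0.883]
contact_force: [-0.7, 0.1, -0.1]
opening: 0.998
```

```bash
python3 - <<'E'
from h import *
Rt=pick(35); p=np.array([.572,.192,.028]); rows(Rt,p)
cap('top','t2'); zoom('t2',150,130,350,280,4,'z5')
print(onz('top',[[220.1,190.8]],.052))
E
```

```text
turn deg/6 [ 0.01 -0.01  0.04] norm deg 0.3 shift/.02 [-0.15 -0.89 -1.39]
[[0.57071967 0.19010443 0.052     ]]
```

View pics/z5.png

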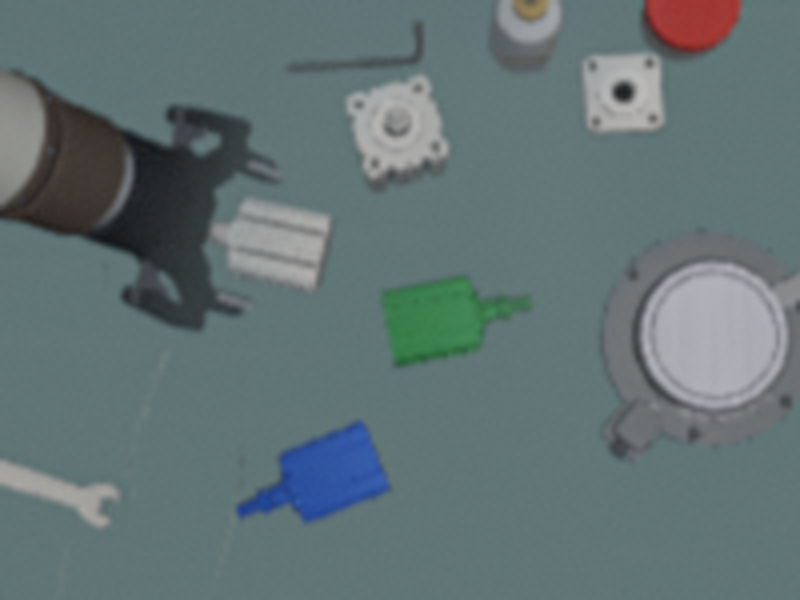

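Emit:
{"fn": "move_arm", "kwargs": {"increments": [-0.04, -0.24, -0.34, 0, 0, 0, 1, -0.04, -0.24, -0.34, 0, 0, 0, 1, -0.04, -0.24, -0.34, 0, 0, 0, 1, -0.04, -0.24, -0.34, 0, 0, 0, 1, 0, 0, 0, 0, 0, 0, 1]}}

```text
time: 5.58
tool_pos: [0.5715, 0.191, 0.0271]
orientation: [0.087, -0.044, -0.458, 0.883]
contact_force: [0.5, -0.4, -0.2]
opening: 0.999
```

Emit:
{"fn": "move_arm", "kwargs": {"increments": [0, 0, 0, 0, 0, 0, -1, 0, 0, 0, 0, 0, 0, -1, 0, 0, 0, 0, 0, 0, -1, 0, 0, 0, 0, 0, 0, -1, 0, 0, 0, 0, 0, 0, -1, 0, 0, 0, 0, 0, 0, -1], "squeeze": 70}}

```text
time: 6.08
tool_pos: [0.5737, 0.1934, 0.0294]
orientation: [0.085, -0.046, -0.46, 0.883]
contact_force: [2.8, 0.7, 2.8]
opening: 0.603
```

```bash
python3 - <<'E'
from h import *
s=manip.observe(); print(s['opening']*85,s['contact_force'],s['tool_pos'])
cap('top','t3'); zoom('t3',150,130,350,280,4,'z6')
E
```

```text
51.24566218038326 [2.76256604 0.69624385 2.78444359] [0.573672   0.19340149 0.0293933 ]
```

View pics/z6.png

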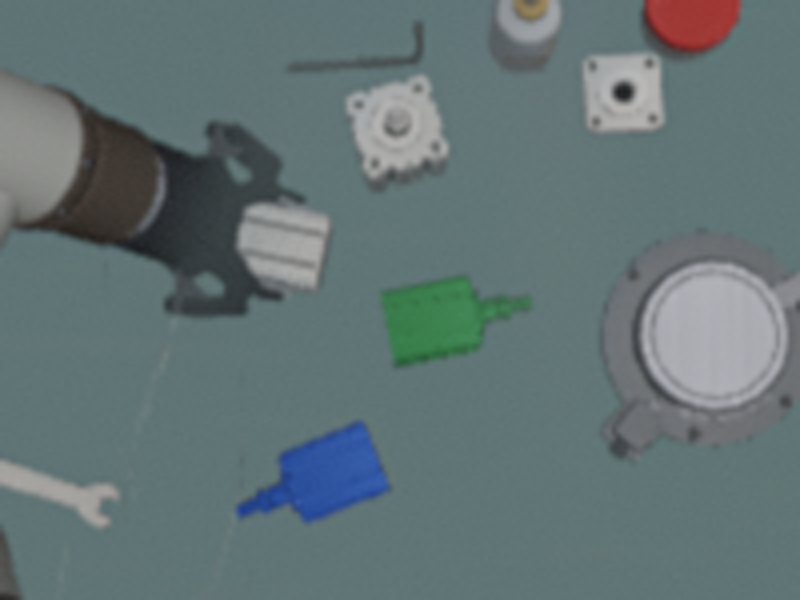

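Emit:
{"fn": "move_arm", "kwargs": {"increments": [0, 0, 0.3, 0, 0, 0, -1, 0, 0, 0.6, 0, 0, 0, -1, 0, 0, 0.9, 0, 0, 0, -1, 0, 0, 0.9, 0, 0, 0, -1, 0, 0, 0.9, 0, 0, 0, -1, 0, 0, 0.9, 0, 0, 0, -1, 0, 0, 0.9, 0, 0, 0, -1, 0, 0, 0.9, 0, 0, 0, -1, 0, 0, 0.9, 0, 0, 0, -1, 0, 0, 0.5, 0, 0, 0, -1, 0, 0, 0, 0, 0, 0, -1]}}

```text
time: 7.05
tool_pos: [0.5732, 0.1932, 0.1849]
orientation: [0.085, -0.046, -0.461, 0.882]
contact_force: [0.8, 0.8, -4.8]
opening: 0.601
```

```bash
python3 - <<'E'
from h import *
s=manip.observe(); print(s['opening']*85,s['contact_force'],s['wrist_torque'],s['tool_pos'],s['joints'])
cap('top','t4'); zoom('t4',130,100,330,250,4,'z7')
E
```

```text
51.058630789310705 [ 0.81649562  0.7645739  -4.76724758] [ 1.8961154  -0.38521808  0.06982616] [0.57315028 0.19315454 0.18494706] [ 0.74195156  0.58997224 -0.07268817  0.35113959 -1.42596589 -1.08056309]
```

View pics/z7.png

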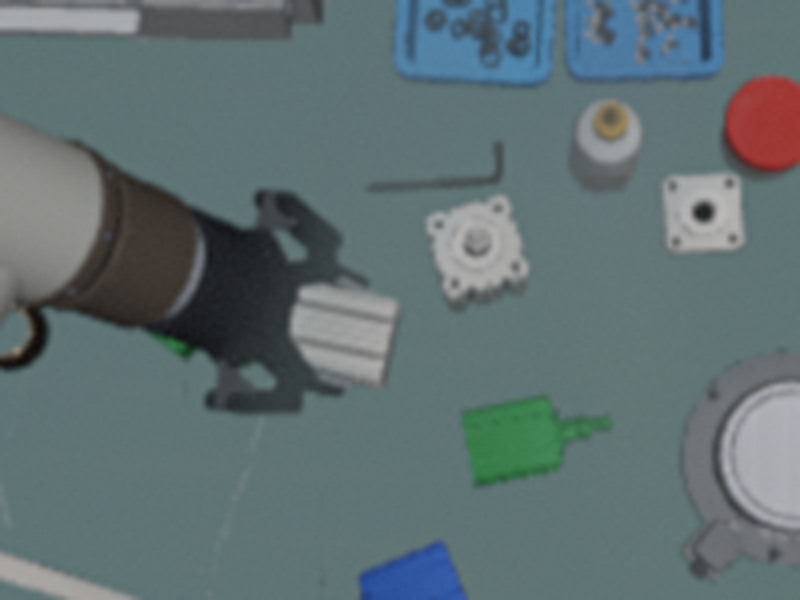

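Emit:
{"fn": "move_arm", "kwargs": {"increments": [-0.1, -0.53, 0, 0.49, -0.095, 0, -1, -0.1, -0.53, 0, 0.49, -0.095, 0, -1, -0.1, -0.53, 0, 0.49, -0.095, 0, -1, -0.1, -0.53, 0, 0.49, -0.095, 0, -1, -0.1, -0.53, 0, 0.49, -0.095, 0, -1, -0.1, -0.53, 0, 0.49, -0.095, 0, -1, -0.1, -0.53, 0, 0.49, -0.095, 0, -1, -0.1, -0.53, 0, 0.49, -0.095, 0, -1, -0.1, -0.53, 0, 0.49, -0.095, 0, -1, -0.1, -0.53, 0, 0.49, -0.095, 0, -1, -0.1, -0.53, 0, 0.49, -0.095, 0, -1, -0.1, -0.53, 0, 0.49, -0.095, 0, -1, -0.1, -0.53, 0, 0.49, -0.095, 0, -1, -0.1, -0.53, 0, 0.49, -0.095, 0, -1, -0.1, -0.53, 0, 0.49, -0.095, 0, -1, 0, 0, 0, 0, 0, 0, -1]}}

```text
time: 8.43
tool_pos: [0.5403, 0.0309, 0.181]
orientation: [-0.066, 0.073, 0.762, -0.64]
contact_force: [-0.6, 0.4, -5.2]
opening: 0.604
```

```bash
cat >> h.py <<'E'
def place(t):
    t=np.radians(t); return mat(np.cross(z_,r_),np.cos(t)*r_-np.sin(t)*z_)
E
python3 - <<'E'
from h import *
s=manip.observe(); print(s['opening']*85,s['contact_force'],s['tool_pos'],s['joints'])
rows(place(35),[.515,-.124,.12]); rows(pick(35),[0,0,0])
E
```

```text
51.306138390435116 [-0.56574761  0.43623556 -5.20823641] [0.54034474 0.03092228 0.18096118] [ 0.26781535  0.29649657 -0.25010125 -0.19236725 -0.96113654 -0.36060237]
turn deg/6 [ 7.36 -1.52  0.02] norm deg 45.1 shift/.02 [-1.27 -7.75 -3.05]
turn deg/6 [-7.35  1.39  0.08] norm deg 44.9 shift/.02 [-27.02  -1.55  -9.05]
```

Emit:
{"fn": "move_arm", "kwargs": {"increments": [-0.085, -0.52, 0, 0.49, -0.1, 0, -1, -0.085, -0.52, 0, 0.49, -0.1, 0, -1, -0.085, -0.52, 0, 0.49, -0.1, 0, -1, -0.085, -0.52, 0, 0.49, -0.1, 0, -1, -0.085, -0.52, 0, 0.49, -0.1, 0, -1, -0.085, -0.52, 0, 0.49, -0.1, 0, -1, -0.085, -0.52, 0, 0.49, -0.1, 0, -1, -0.085, -0.52, 0, 0.49, -0.1, 0, -1, -0.085, -0.52, 0, 0.49, -0.1, 0, -1, -0.085, -0.52, 0, 0.49, -0.1, 0, -1, -0.085, -0.52, 0, 0.49, -0.1, 0, -1, -0.085, -0.52, 0, 0.49, -0.1, 0, -1, -0.085, -0.52, 0, 0.49, -0.1, 0, -1, -0.085, -0.52, 0, 0.49, -0.1, 0, -1, -0.085, -0.52, 0, 0.49, -0.1, 0, -1, 0, 0, 0, 0, 0, 0, -1]}}

```text
time: 9.77
tool_pos: [0.5158, -0.1249, 0.179]
orientation: [-0.031, 0.094, 0.949, -0.3]
contact_force: [-0.5, 0.6, -4.7]
opening: 0.599
```

```bash
python3 - <<'E'
from h import *
s=manip.observe(); print(s['opening']*85,s['contact_force'],s['tool_pos'],s['joints'])
rows(place(35),[.515,-.124,.12])
cap('top','t5'); zoom('t5',270,130,430,250,5,'z8')
cap('scene','s5'); zoom('s5',220,80,420,230,4,'z9')
E
```

```text
50.906685120238784 [-0.50837589  0.61016381 -4.71888445] [ 0.51579534 -0.12494544  0.17896999] [-0.46918491  0.50231871 -0.00862186 -0.9123068  -1.48216824  0.56387123]
turn deg/6 [ 0.01 -0.03  0.06] norm deg 0.4 shift/.02 [-0.04  0.05 -2.95]
```

View pics/z8.png

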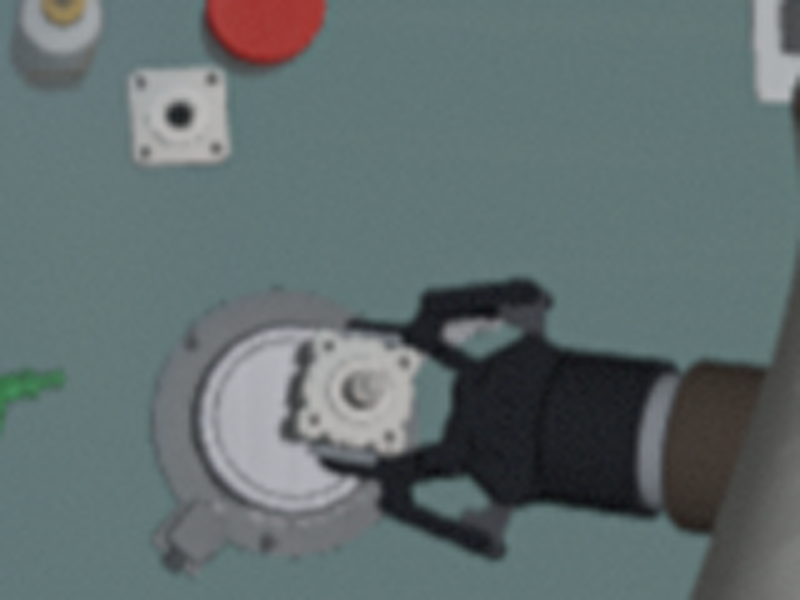

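View pics/z9.png

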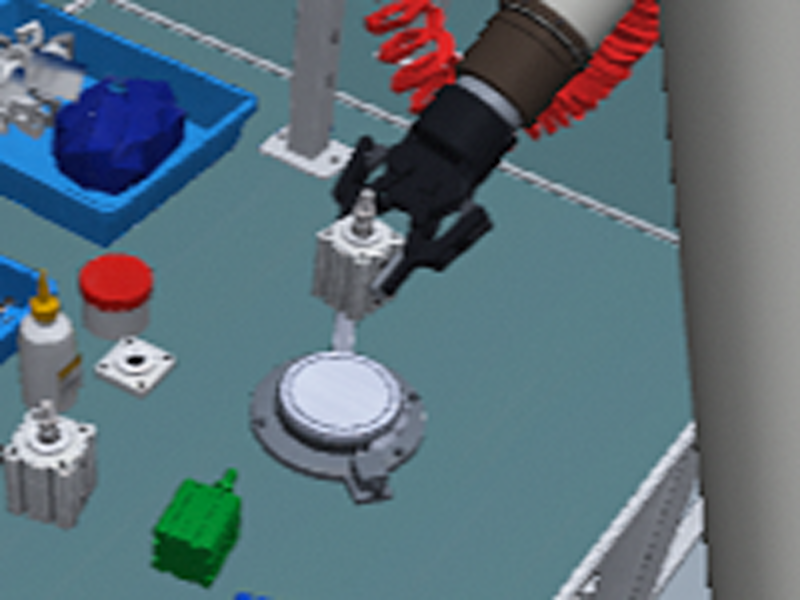

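```bash
python3 - <<'E'
from h import *
print('top face',onz('top',[[342.6,208.0]],.207),'rod tip',onz('top',[[343.8,206.9]],.251))
D=np.load('pics/top5.npz') if 0 else np.load('pics/t5.npz'); C=cloud('top',D['d']); print(C[198:219:4,332:354:4,2].round(3))
# scene: body top centre (359,240)/4 ; rod tip (365,195)/4
o=np.array([220,80])
for (u,v) in ((359,238),(366,195)):
    e,d=ray('scene',[o+np.array([u,v])/4]); e2,d2=ray('top',[[342.6,208.0] if v==238 else [343.8,206.9]])
    A=np.c_[d[0],-d2[0]]; t=np.linalg.lstsq(A,e2-e,rcond=None)[0]; print('tri',e+t[0]*d[0],e2+t[1]*d2[0])
E
```

```text
top face [[ 0.51523731 -0.12473259  0.207     ]] rod tip [[ 0.51363662 -0.11865325  0.251     ]]
[[0.205 0.21  0.211 0.207 0.203 0.208]
 [0.208 0.213 0.214 0.214 0.212 0.212]
 [0.207 0.216 0.236 0.251 0.212 0.009]
 [0.211 0.212 0.217 0.236 0.208 0.009]
 [0.212 0.208 0.207 0.207 0.209 0.009]
 [0.182 0.199 0.211 0.21  0.212 0.012]]
tri [ 0.51814743 -0.12418625  0.20284822] [ 0.51563611 -0.12556589  0.20288421]
tri [ 0.51385424 -0.11840919  0.25147932] [ 0.51358857 -0.11855417  0.25148263]
```

Emit:
{"fn": "move_arm", "kwargs": {"increments": [0, 0.02, -0.5, 0, 0, 0, -1, 0, 0.02, -0.6, 0, 0, 0, -1, 0, 0.02, -0.6, 0, 0, 0, -1, 0, 0.02, -0.6, 0, 0, 0, -1, 0, 0.02, -0.6, 0, 0, 0, -1, 0, 0, -0.6, 0, 0, 0, -1, 0, 0, -0.6, 0, 0, 0, -1, 0, 0, -0.5, 0, 0, 0, -1, 0, 0, -0.3, 0, 0, 0, -1, 0, 0, -0.2, 0, 0, 0, -1, 0, 0, 0, 0, 0, 0, -1]}}

```text
time: 10.78
tool_pos: [0.5171, -0.1203, 0.0798]
orientation: [-0.028, 0.093, 0.949, -0.3]
contact_force: [0.3, 0.5, -3.5]
opening: 0.602
```

```bash
python3 - <<'E'
from h import *
s=manip.observe(); print(s['opening']*85,s['contact_force'],s['tool_pos'])
rows(place(35),[.515,-.123,.068])
cap('scene','s6'); zoom('s6',240,100,380,205,5.5,'z10')
cap('top','t6'); zoom('t6',270,130,430,250,5,'z11')
E
```

```text
51.197580904240986 [ 0.31291079  0.51700939 -3.45210948] [ 0.51709561 -0.12029364  0.0797675 ]
turn deg/6 [0.01 0.03 0.03] norm deg 0.3 shift/.02 [-0.1  -0.14 -0.59]
```

View pics/z10.png

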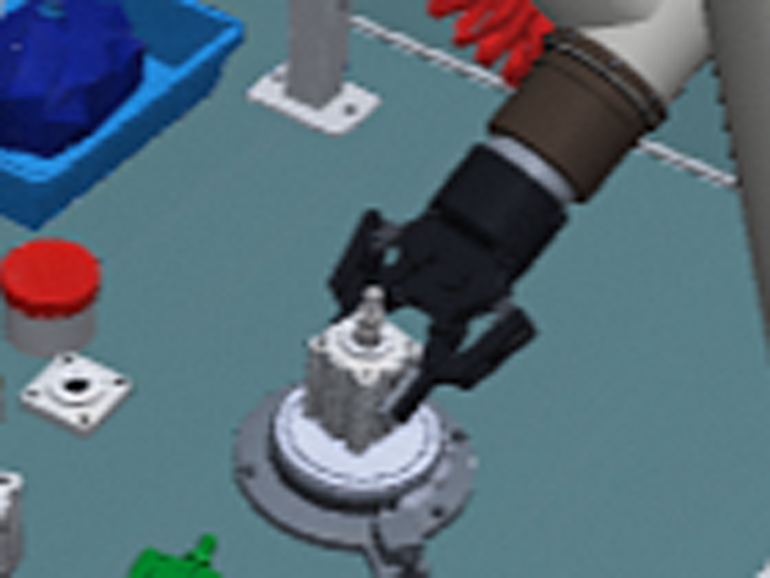

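View pics/z11.png

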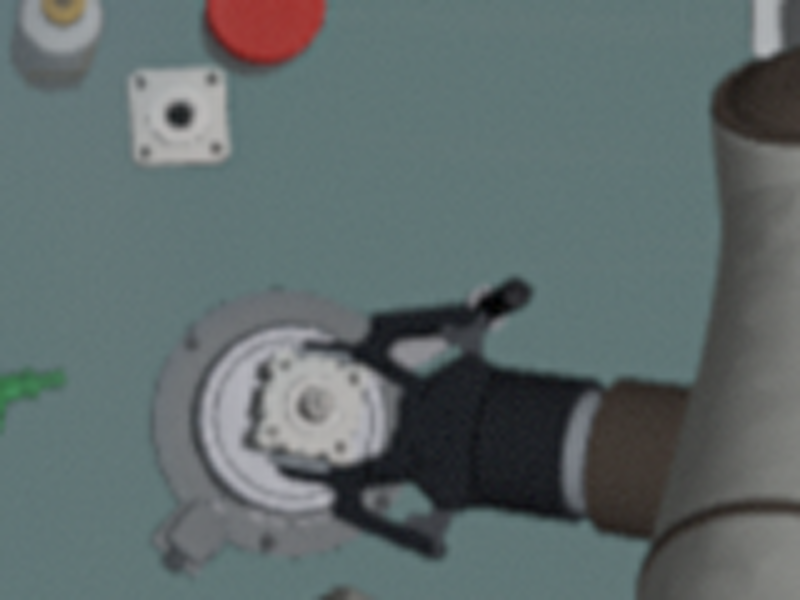

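Emit:
{"fn": "move_arm", "kwargs": {"increments": [-0.05, -0.1, -0.15, 0, 0, 0, -1, 0, -0.05, -0.15, 0, 0, 0, -1, 0, 0, -0.1, 0, 0, 0, -1, 0, 0, -0.05, 0, 0, 0, -1, 0, 0, 0, 0, 0, 0, -1, 0, 0, 0, 0, 0, 0, -1]}}

```text
time: 11.38
tool_pos: [0.5163, -0.1233, 0.0717]
orientation: [-0.027, 0.094, 0.949, -0.3]
contact_force: [-0.0, -0.0, -4.6]
opening: 0.605
```

```bash
python3 - <<'E'
from h import *
s=manip.observe(); print(s['contact_force'],s['wrist_torque'],s['tool_pos'])
E
```

```text
[-0.04873803 -0.03496209 -4.5689015 ] [-2.62793224  0.54539645  0.00612805] [ 0.51629728 -0.12327575  0.07168667]
```

Emit:
{"fn": "move_arm", "kwargs": {"increments": [0, 0, -0.05, 0, 0, 0, -1, 0, 0, -0.05, 0, 0, 0, -1, 0, 0, -0.05, 0, 0, 0, -1, 0, 0, 0, 0, 0, 0, -1]}}

```text
time: 11.72
tool_pos: [0.5162, -0.1232, 0.0685]
orientation: [-0.027, 0.093, 0.949, -0.3]
contact_force: [0.1, -0.2, -4.5]
opening: 0.603
```

Emit:
{"fn": "move_arm", "kwargs": {"increments": [0, 0, -0.05, 0, 0, 0, -1, 0, 0, 0, 0, 0, 0, -1]}}

```text
time: 11.88
tool_pos: [0.5164, -0.1233, 0.0677]
orientation: [-0.027, 0.094, 0.949, -0.3]
contact_force: [0.5, 0.6, -4.6]
opening: 0.604
```

Emit:
{"fn": "move_arm", "kwargs": {"increments": [0, 0, -0.04, 0, 0, 0, -1, 0, 0, 0, 0, 0, 0, -1]}}

```text
time: 12.05
tool_pos: [0.5164, -0.1233, 0.0676]
orientation: [-0.027, 0.093, 0.949, -0.3]
contact_force: [0.1, -1.2, 0.1]
opening: 0.601
```

Contact at TCP z = 0.0676, as predicted, and the weight has come off the wrist. I'll release gently.

Emit:
{"fn": "move_arm", "kwargs": {"increments": [0, 0, 0, 0, 0, 0, 0.2, 0, 0, 0, 0, 0, 0, 0.25, 0, 0, 0, 0, 0, 0, 0.35, 0, 0, 0, 0, 0, 0, 0.5, 0, 0, 0, 0, 0, 0, 0.75, 0, 0, 0, 0, 0, 0, 1, 0, 0, 0, 0, 0, 0, 1, 0, 0, 0, 0, 0, 0, 1]}}

```text
time: 12.72
tool_pos: [0.5163, -0.1232, 0.0669]
orientation: [-0.027, 0.093, 0.949, -0.3]
contact_force: [-0.1, 0.1, 0.3]
opening: 1.0
```

```bash
python3 - <<'E'
from h import *
s=manip.observe(); print(s['contact_force'],s['tool_pos'],s['opening'])
cap('scene','s7'); zoom('s7',240,100,380,205,5.5,'z12')
cap('top','t7'); zoom('t7',270,130,430,250,5,'z13')
E
```

```text
[-0.08583887  0.09302728  0.25097546] [ 0.51629426 -0.12323892  0.06689822] 0.9995015567476393
```

View pics/z12.png

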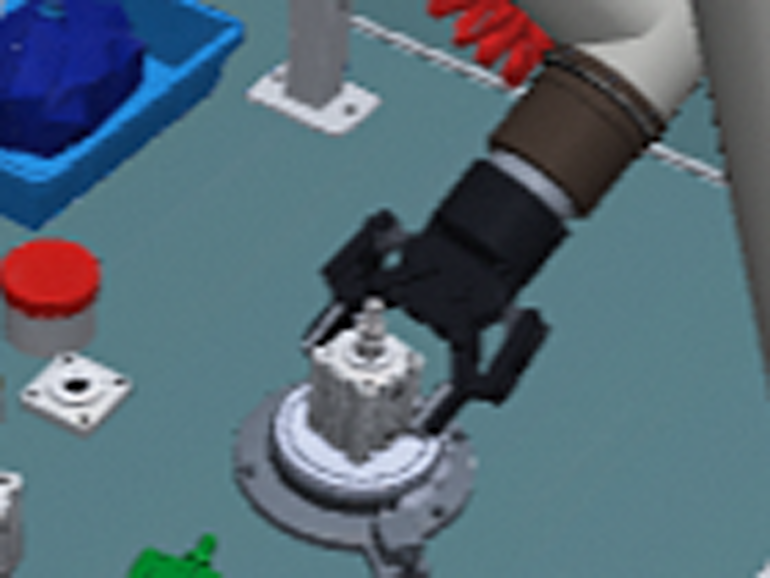

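View pics/z13.png

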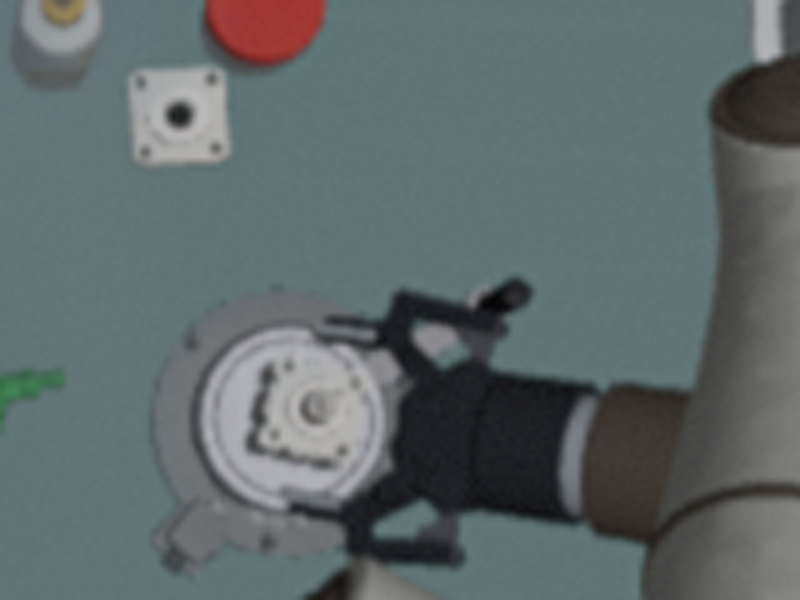

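Emit:
{"fn": "move_arm", "kwargs": {"increments": [-0.05, -0.26, 0.18, 0, 0, 0, 1, -0.11, -0.56, 0.4, 0, 0, 0, 1, -0.11, -0.56, 0.4, 0, 0, 0, 1, -0.11, -0.56, 0.4, 0, 0, 0, 1, -0.11, -0.56, 0.4, 0, 0, 0, 1, -0.11, -0.56, 0.4, 0, 0, 0, 1, -0.11, -0.56, 0.4, 0, 0, 0, 1, -0.11, -0.56, 0.4, 0, 0, 0, 1, -0.11, -0.56, 0.4, 0, 0, 0, 1, -0.11, -0.56, 0.4, 0, 0, 0, 1, 0, 0, 0.8, 0, 0, 0, 1, 0, 0, 0.8, 0, 0, 0, 1, 0, 0, 0.8, 0, 0, 0, 1, 0, 0, 0.5, 0, 0, 0, 1, 0, 0, 0, 0, 0, 0, 1]}}

```text
time: 14.07
tool_pos: [0.4964, -0.2294, 0.2041]
orientation: [-0.024, 0.094, 0.948, -0.302]
contact_force: [-0.4, 0.2, -0.4]
opening: 0.997
```

```bash
python3 - <<'E'
from h import *
s=manip.observe(); print(s['contact_force'],s['tool_pos'],s['opening'],s['joints'])
cap('scene','s8'); zoom('s8',240,100,380,205,5.5,'z14')
cap('top','t8'); zoom('t8',270,130,430,250,5,'z15')
E
```

```text
[-0.36488271  0.21130239 -0.43150481] [ 0.496404   -0.22942248  0.20405644] 0.9973448425578916 [-0.62048046  0.5432736   0.12857991 -0.84535314 -1.64267918  0.58998471]
```

View pics/z14.png

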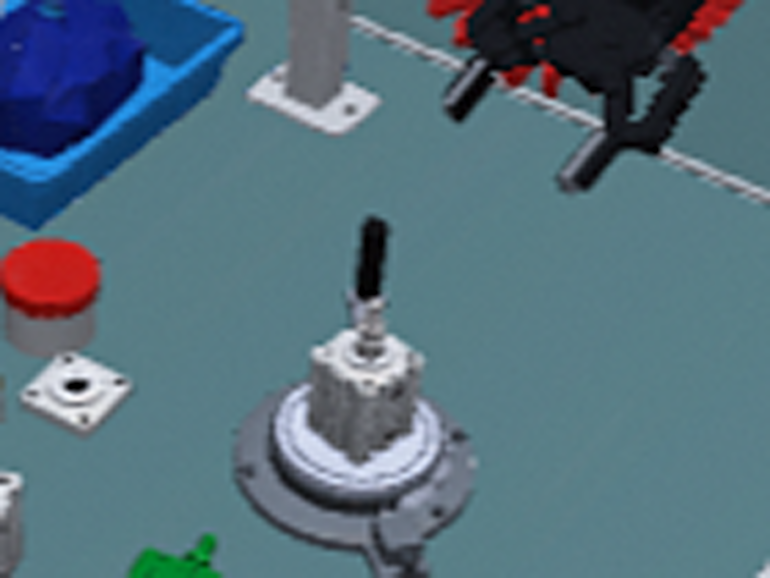

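View pics/z15.png

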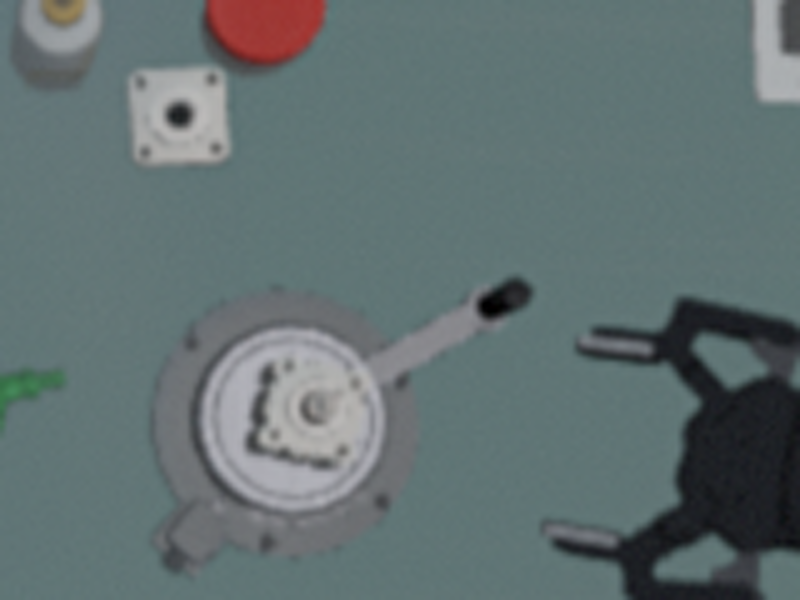

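```bash
cat >> h.py <<'E'
def down(az): 
    az=np.radians(az); return mat([np.cos(az),np.sin(az),0],[0,0,-1.])
E
python3 - <<'E'
from h import *
print('face',onz('top',[[332.6,211.6]],.096),'rod',onz('top',[[333.6,211]],.14))
rows(down(211),[.583,-.232,.2])
h=cv2.cvtColor(np.load('pics/t8.npz')['p'],cv2.COLOR_RGB2HSV); k=(h[...,2]<60).astype(np.uint8); k[:, :362]=0;k[:,380:]=0;k[:180]=0;k[198:]=0
c=max(cv2.findContours(k,0,1)[0],key=cv2.contourArea); print(cv2.minAreaRect(c),onz('top',[cv2.minAreaRect(c)[0]],.066))
E
```

```text
face [[ 0.51555378 -0.12007552  0.096     ]] rod [[ 0.51331687 -0.11480408  0.14      ]]
turn deg/6 [-9.22 -1.56  6.44] norm deg 68.1 shift/.02 [ 4.37 -0.16 -0.06]
((370.3000183105469, 189.59999084472656), (4.919349193572998, 9.838699340820312), 63.43495178222656) [[ 0.58245522 -0.23098051  0.066     ]]
```

Emit:
{"fn": "move_arm", "kwargs": {"increments": [0.27, 0, 0, -0.576, -0.098, 0.402, 1, 0.27, 0, 0, -0.576, -0.098, 0.402, 1, 0.27, 0, 0, -0.576, -0.098, 0.402, 1, 0.27, 0, 0, -0.576, -0.098, 0.402, 1, 0.27, 0, 0, -0.576, -0.098, 0.402, 1, 0.27, 0, 0, -0.576, -0.098, 0.402, 1, 0.27, 0, 0, -0.576, -0.098, 0.402, 1, 0.27, 0, 0, -0.576, -0.098, 0.402, 1, 0.27, 0, 0, -0.576, -0.098, 0.402, 1, 0.27, 0, 0, -0.576, -0.098, 0.402, 1, 0.27, 0, 0, -0.576, -0.098, 0.402, 1, 0.27, 0, 0, -0.576, -0.098, 0.402, 1, 0.27, 0, 0, -0.576, -0.098, 0.402, 1, 0.27, 0, 0, -0.576, -0.098, 0.402, 1, 0.27, 0, 0, -0.576, -0.098, 0.402, 1, 0.27, 0, 0, -0.576, -0.098, 0.402, 1, 0, 0, 0, 0, 0, 0, 1, 0, 0, 0, 0, 0, 0, 1]}}

```text
time: 15.67
tool_pos: [0.5812, -0.228, 0.1992]
orientation: [0.188, -0.189, 0.683, -0.68]
contact_force: [-0.9, 0.3, 0.0]
opening: 0.998
```

```bash
python3 - <<'E'
from h import *
rows(down(211),[.583,-.232,.076]); print(manip.observe()['joints'])
cap('scene','s9'); zoom('s9',240,100,380,205,5.5,'z16')
E
```

```text
turn deg/6 [-0.02 -0.02  0.01] norm deg 0.2 shift/.02 [ 0.09 -0.2  -6.16]
[-0.11602236  0.42306654 -0.06422753 -0.00234071 -1.08626815  0.6573307 ]
```

View pics/z16.png

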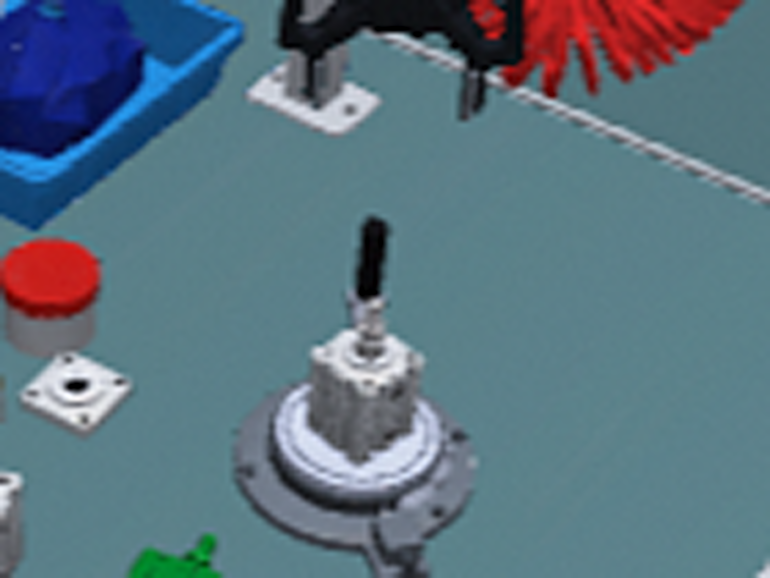

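Emit:
{"fn": "move_arm", "kwargs": {"increments": [0.05, -0.1, -0.4, 0, 0, 0, 1, 0.04, -0.1, -0.6, 0, 0, 0, 1, 0, 0, -0.6, 0, 0, 0, 1, 0, 0, -0.6, 0, 0, 0, 1, 0, 0, -0.6, 0, 0, 0, 1, 0, 0, -0.6, 0, 0, 0, 1, 0, 0, -0.6, 0, 0, 0, 1, 0, 0, -0.6, 0, 0, 0, 1, 0, 0, -0.6, 0, 0, 0, 1, 0, 0, -0.6, 0, 0, 0, 1, 0, 0, -0.3, 0, 0, 0, 1, 0, 0, 0, 0, 0, 0, 1]}}

```text
time: 16.72
tool_pos: [0.5824, -0.2333, 0.0761]
orientation: [0.187, -0.189, 0.682, -0.681]
contact_force: [0.8, -0.6, -0.7]
opening: 0.997
```

```bash
python3 - <<'E'
from h import *
rows(down(211),[.583,-.232,.076]); print(manip.observe()['contact_force'])
cap('scene','s10'); zoom('s10',240,100,380,205,5.5,'z17')
cap('top','t10'); zoom('t10',270,130,430,250,5,'z18')
E
```

```text
turn deg/6 [-0.01 -0.03  0.02] norm deg 0.3 shift/.02 [ 0.03  0.07 -0.01]
[ 0.80855621 -0.5843299  -0.73073691]
```

View pics/z17.png

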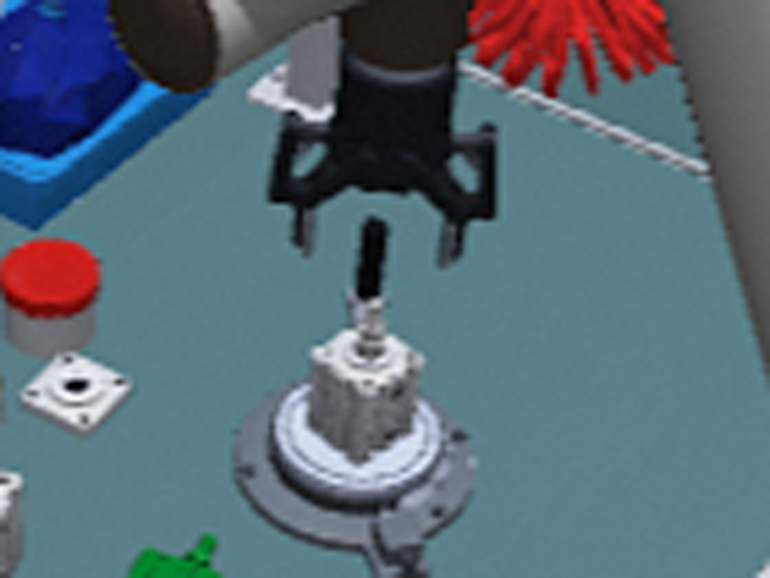

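View pics/z18.png

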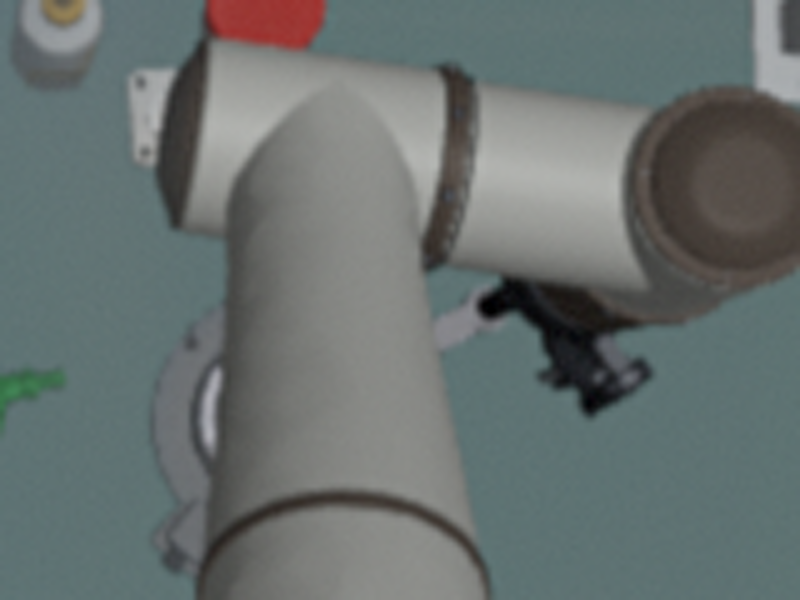

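Emit:
{"fn": "move_arm", "kwargs": {"increments": [0, 0, 0, 0, 0, 0, -1, 0, 0, 0, 0, 0, 0, -1, 0, 0, 0, 0, 0, 0, -1, 0, 0, 0, 0, 0, 0, -1, 0, 0, 0, 0, 0, 0, -1, 0, 0, 0, 0, 0, 0, -1, 0, 0, 0, 0, 0, 0, -1, 0, 0, 0, 0, 0, 0, -1], "squeeze": 40}}

```text
time: 17.48
tool_pos: [0.5839, -0.2333, 0.0789]
orientation: [0.189, -0.188, 0.682, -0.682]
contact_force: [0.2, 1.0, 1.5]
opening: 0.198
```

```bash
cat >> h.py <<'E'
AX=np.array([.516,-.1205])
def lev():
    s=manip.observe(); d=s['tool_pos'][:2]-AX; az=np.arctan2(d[1],d[0]); t=np.array([np.sin(az),-np.cos(az)])
    f=s['contact_force'][:2]; print('az deg %.2f rad %.3f rad R %.4f  Ftan %.2f Frad %.2f Fz %.2f open mm %.1f t %.2f'%(np.degrees(az),az,np.linalg.norm(d),f@t,f@d/np.linalg.norm(d),s['contact_force'][2],s['opening']*85,s['time']), s['tool_pos'])
    return az
E
python3 - <<'E'
from h import *
lev()
E
```

```text
az deg -58.96 rad -1.029 rad R 0.1316  Ftan -0.70 Frad -0.78 Fz 1.55 open mm 16.8 t 17.48 [ 0.58387913 -0.23328724  0.07892377]
```

```bash
python3 - <<'E'
from h import *
for k in range(0,26):
    a0=-1.029-.04*k; a1=a0-.04; d=.131*np.array([np.cos(a1)-np.cos(a0),np.sin(a1)-np.sin(a0)])/.02
    print(k,(.04*k).__round__(2),d.round(3))
E
```

```text
0 0.0 [-0.227 -0.131]
1 0.04 [-0.232 -0.121]
2 0.08 [-0.237 -0.112]
3 0.12 [-0.241 -0.102]
4 0.16 [-0.245 -0.093]
5 0.2 [-0.249 -0.083]
6 0.24 [-0.252 -0.073]
7 0.28 [-0.254 -0.063]
8 0.32 [-0.257 -0.053]
9 0.36 [-0.259 -0.042]
10 0.4 [-0.26  -0.032]
11 0.44 [-0.261 -0.021]
12 0.48 [-0.262 -0.011]
13 0.52 [-0.262 -0.   ]
14 0.56 [-0.262  0.01 ]
15 0.6 [-0.261  0.02 ]
16 0.64 [-0.26   0.031]
17 0.68 [-0.259  0.041]
18 0.72 [-0.257  0.052]
19 0.76 [-0.255  0.062]
20 0.8 [-0.252  0.072]
21 0.84 [-0.249  0.082]
22 0.88 [-0.245  0.092]
23 0.92 [-0.241  0.102]
24 0.96 [-0.237  0.111]
25 1.0 [-0.233  0.121]
```

Turn per .04 rad is -0.38 units about z. First, the step to 0.08 rad.

Emit:
{"fn": "move_arm", "kwargs": {"increments": [-0.23, -0.13, 0, 0, 0, -0.38, -1, -0.23, -0.12, 0, 0, 0, -0.38, -1, 0, 0, 0, 0, 0, 0, -1]}}

```text
time: 17.73
tool_pos: [0.5741, -0.2385, 0.0789]
orientation: [0.161, -0.16, 0.689, -0.689]
contact_force: [-0.5, 1.2, 2.1]
opening: 0.192
```

```bash
python3 -c "
from h import *
lev()"
```

```text
az deg -63.77 rad -1.113 rad R 0.1315  Ftan -0.04 Frad -1.30 Fz 2.07 open mm 16.4 t 17.73 [ 0.57412983 -0.23850465  0.07892951]
```

Emit:
{"fn": "move_arm", "kwargs": {"increments": [-0.24, -0.11, 0, 0, 0, -0.38, -1, 0, 0, 0, 0, 0, 0, -1]}}

```text
time: 17.9
tool_pos: [0.5695, -0.2406, 0.0789]
orientation: [0.148, -0.147, 0.692, -0.691]
contact_force: [0.1, 1.3, 2.7]
opening: 0.2
```

```bash
python3 -c "
from h import *
lev()"
```

```text
az deg -65.97 rad -1.151 rad R 0.1315  Ftan -0.56 Frad -1.12 Fz 2.70 open mm 17.0 t 17.90 [ 0.56953437 -0.24056948  0.07891339]
```

Emit:
{"fn": "move_arm", "kwargs": {"increments": [-0.24, -0.1, 0, 0, 0, -0.38, -1, 0, 0, 0, 0, 0, 0, -1]}}

```text
time: 18.07
tool_pos: [0.5648, -0.2425, 0.0789]
orientation: [0.134, -0.133, 0.694, -0.694]
contact_force: [-0.6, 1.9, 4.4]
opening: 0.199
```

```bash
python3 -c "
from h import *
lev()"
```

```text
az deg -68.20 rad -1.190 rad R 0.1314  Ftan -0.13 Frad -2.00 Fz 4.42 open mm 16.9 t 18.07 [ 0.5648071  -0.24250356  0.07887916]
```

Emit:
{"fn": "move_arm", "kwargs": {"increments": [-0.26, -0.06, 0.03, 0, 0, -0.38, -1, 0, 0, 0, 0, 0, 0, -1]}}

```text
time: 18.23
tool_pos: [0.5598, -0.2443, 0.079]
orientation: [-0.121, 0.12, -0.697, 0.697]
contact_force: [0.8, -2.9, -0.3]
opening: 0.202
```

```bash
python3 -c "
from h import *
lev()"
```

```text
az deg -70.50 rad -1.231 rad R 0.1313  Ftan 0.19 Frad 3.02 Fz -0.31 open mm 17.2 t 18.23 [ 0.55982646 -0.24428658  0.07897376]
```

Emit:
{"fn": "move_arm", "kwargs": {"increments": [-0.25, -0.08, 0.03, 0, 0, -0.38, -1, 0, 0, 0, 0, 0, 0, -1]}}

```text
time: 18.4
tool_pos: [0.5546, -0.2459, 0.079]
orientation: [-0.106, 0.106, -0.699, 0.699]
contact_force: [1.2, -4.1, -4.3]
opening: 0.196
```

```bash
python3 -c "
from h import *
lev()"
```

```text
az deg -72.92 rad -1.273 rad R 0.1312  Ftan 0.02 Frad 4.26 Fz -4.29 open mm 16.7 t 18.40 [ 0.55455219 -0.24593558  0.07903534]
```

Emit:
{"fn": "move_arm", "kwargs": {"increments": [-0.25, -0.07, 0, 0, 0, -0.38, -1, 0, 0, 0, 0, 0, 0, -1]}}

```text
time: 18.57
tool_pos: [0.5504, -0.2471, 0.079]
orientation: [-0.093, 0.092, -0.701, 0.701]
contact_force: [3.0, -4.8, -6.8]
opening: 0.195
```

```bash
python3 -c "
from h import *
lev()"
```

```text
az deg -74.81 rad -1.306 rad R 0.1312  Ftan -1.63 Frad 5.44 Fz -6.85 open mm 16.6 t 18.57 [ 0.55036379 -0.24709124  0.07902799]
```

Emit:
{"fn": "move_arm", "kwargs": {"increments": [-0.25, -0.06, 0, 0, 0, -0.38, -1, 0, 0, 0, 0, 0, 0, -1]}}

```text
time: 18.73
tool_pos: [0.5461, -0.2481, 0.0791]
orientation: [-0.08, 0.078, -0.702, 0.703]
contact_force: [3.6, -4.6, -5.9]
opening: 0.199
```

```bash
python3 -c "
from h import *
lev()"
```

```text
az deg -76.72 rad -1.339 rad R 0.1311  Ftan -2.49 Frad 5.28 Fz -5.85 open mm 16.9 t 18.73 [ 0.54613287 -0.2481215   0.07905865]
```

Emit:
{"fn": "move_arm", "kwargs": {"increments": [-0.26, -0.08, -0.02, 0, 0, -0.38, -1, 0, 0, 0, 0, 0, 0, -1]}}

```text
time: 18.9
tool_pos: [0.5415, -0.2491, 0.079]
orientation: [-0.067, 0.063, -0.704, 0.704]
contact_force: [4.5, -1.4, -4.7]
opening: 0.201
```

```bash
python3 -c "
from h import *
lev()"
```

```text
az deg -78.79 rad -1.375 rad R 0.1311  Ftan -4.13 Frad 2.22 Fz -4.68 open mm 17.0 t 18.90 [ 0.54149851 -0.24914687  0.07900201]
```

Emit:
{"fn": "move_arm", "kwargs": {"increments": [-0.26, -0.05, 0, 0, 0, -0.38, -1, 0, 0, 0, 0, 0, 0, -1]}}

```text
time: 19.07
tool_pos: [0.5366, -0.25, 0.079]
orientation: [-0.053, 0.049, -0.705, 0.705]
contact_force: [3.6, -1.3, -4.5]
opening: 0.201
```

```bash
python3 -c "
from h import *
lev()"
```

```text
az deg -80.95 rad -1.413 rad R 0.1311  Ftan -3.30 Frad 1.86 Fz -4.54 open mm 17.1 t 19.07 [ 0.53662638 -0.25000068  0.07902255]
```

Emit:
{"fn": "move_arm", "kwargs": {"increments": [-0.26, -0.04, 0, 0, 0, -0.38, -1, 0, 0, 0, 0, 0, 0, -1]}}

```text
time: 19.23
tool_pos: [0.5288, -0.2509, 0.0789]
orientation: [0.036, -0.037, 0.706, -0.706]
contact_force: [0.4, -1.2, -1.4]
opening: 0.197
```

```bash
python3 -c "
from h import *
lev()"
```

```text
az deg -84.39 rad -1.473 rad R 0.1310  Ftan -0.33 Frad 1.20 Fz -1.42 open mm 16.8 t 19.23 [ 0.52880023 -0.25089724  0.07894839]
```

Emit:
{"fn": "move_arm", "kwargs": {"increments": [-0.26, -0.03, 0, 0, 0, -0.38, -1, 0, 0, 0, 0, 0, 0, -1]}}

```text
time: 19.4
tool_pos: [0.5238, -0.2513, 0.079]
orientation: [0.022, -0.022, 0.707, -0.706]
contact_force: [1.2, 0.9, -2.7]
opening: 0.196
```

```bash
python3 -c "
from h import *
lev()"
```

```text
az deg -86.61 rad -1.512 rad R 0.1311  Ftan -1.24 Frad -0.86 Fz -2.70 open mm 16.7 t 19.40 [ 0.52375364 -0.25132121  0.07898296]
```

Emit:
{"fn": "move_arm", "kwargs": {"increments": [-0.26, -0.01, 0, 0, 0, -0.38, -1, 0, 0, 0, 0, 0, 0, -1]}}

```text
time: 19.57
tool_pos: [0.5196, -0.2515, 0.079]
orientation: [0.009, -0.008, 0.707, -0.707]
contact_force: [3.2, 1.3, -3.7]
opening: 0.197
```

```bash
python3 -c "
from h import *
lev()"
```

```text
az deg -88.42 rad -1.543 rad R 0.1310  Ftan -3.28 Frad -1.22 Fz -3.68 open mm 16.7 t 19.57 [ 0.51960739 -0.25149671  0.07899157]
```

Emit:
{"fn": "move_arm", "kwargs": {"increments": [-0.26, 0, 0, 0, 0, -0.38, -1, 0, 0, 0, 0, 0, 0, -1]}}

```text
time: 19.73
tool_pos: [0.515, -0.2515, 0.079]
orientation: [-0.004, 0.007, 0.707, -0.707]
contact_force: [4.0, 1.7, -4.4]
opening: 0.203
```

```bash
python3 -c "
from h import *
lev()"
```

```text
az deg -90.43 rad -1.578 rad R 0.1310  Ftan -3.96 Frad -1.69 Fz -4.45 open mm 17.3 t 19.73 [ 0.51501374 -0.25151871  0.07901921]
```

Emit:
{"fn": "move_arm", "kwargs": {"increments": [-0.2, 0.01, 0, 0, 0, -0.28, -1, 0, 0, 0, 0, 0, 0, -1]}}

```text
time: 19.9
tool_pos: [0.5115, -0.2514, 0.079]
orientation: [0.014, -0.017, -0.707, 0.707]
contact_force: [5.3, 1.5, -5.1]
opening: 0.198
```

```bash
python3 -c "
from h import *
lev()"
```

```text
az deg -91.98 rad -1.605 rad R 0.1310  Ftan -5.25 Frad -1.66 Fz -5.08 open mm 16.9 t 19.90 [ 0.5114768  -0.25140546  0.07900489]
```

Emit:
{"fn": "move_arm", "kwargs": {"increments": [-0.13, 0.005, 0, 0, 0, -0.19, -1, 0, 0, 0, 0, 0, 0, -1]}}

```text
time: 20.07
tool_pos: [0.5092, -0.2513, 0.079]
orientation: [0.021, -0.024, -0.707, 0.707]
contact_force: [6.6, 1.6, -6.7]
opening: 0.199
```

```bash
python3 -c "
from h import *
lev()"
```

```text
az deg -92.96 rad -1.622 rad R 0.1310  Ftan -6.47 Frad -1.97 Fz -6.67 open mm 16.9 t 20.07 [ 0.50923773 -0.25129599  0.07901052]
```

Emit:
{"fn": "move_arm", "kwargs": {"increments": [-0.13, 0.005, 0, 0, 0, -0.19, -1, 0, 0, 0, 0, 0, 0, -1]}}

```text
time: 20.23
tool_pos: [0.507, -0.2512, 0.079]
orientation: [0.027, -0.031, -0.706, 0.707]
contact_force: [7.9, 1.2, -7.7]
opening: 0.198
```

```bash
python3 -c "
from h import *
lev()"
```

```text
az deg -93.93 rad -1.639 rad R 0.1310  Ftan -7.84 Frad -1.77 Fz -7.70 open mm 16.8 t 20.23 [ 0.50702661 -0.2511638   0.07901516]
```

Emit:
{"fn": "move_arm", "kwargs": {"increments": [-0.13, 0.01, -0.01, 0, 0, -0.19, -1, 0, 0, 0, 0, 0, 0, -1]}}

```text
time: 20.4
tool_pos: [0.5014, -0.2506, 0.0789]
orientation: [-0.037, 0.037, 0.707, -0.706]
contact_force: [-0.8, 4.3, -0.3]
opening: 0.201
```

```bash
python3 -c "
from h import *
lev()"
```

```text
az deg -96.40 rad -1.682 rad R 0.1309  Ftan 1.28 Frad -4.23 Fz -0.28 open mm 17.1 t 20.40 [ 0.50141552 -0.25062035  0.07894933]
```

Emit:
{"fn": "move_arm", "kwargs": {"increments": [-0.13, 0.01, -0.01, 0, 0, -0.19, -1, 0, 0, 0, 0, 0, 0, -1]}}

```text
time: 20.57
tool_pos: [0.4987, -0.2503, 0.0789]
orientation: [-0.045, 0.045, 0.706, -0.705]
contact_force: [2.0, 5.4, -0.3]
opening: 0.198
```

```bash
python3 -c "
from h import *
lev()"
```

```text
az deg -97.58 rad -1.703 rad R 0.1310  Ftan -1.29 Frad -5.60 Fz -0.30 open mm 16.8 t 20.57 [ 0.49872095 -0.25031598  0.07892853]
```

Emit:
{"fn": "move_arm", "kwargs": {"increments": [-0.13, 0.01, 0, 0, 0, -0.19, -1, 0, 0, 0, 0, 0, 0, -1]}}

```text
time: 20.73
tool_pos: [0.4966, -0.25, 0.0789]
orientation: [-0.051, 0.052, 0.706, -0.705]
contact_force: [2.2, 6.2, -1.2]
opening: 0.193
```

```bash
python3 -c "
from h import *
lev()"
```

```text
az deg -98.54 rad -1.720 rad R 0.1310  Ftan -1.23 Frad -6.41 Fz -1.19 open mm 16.4 t 20.73 [ 0.49655866 -0.25001435  0.07893566]
```

Emit:
{"fn": "move_arm", "kwargs": {"increments": [-0.255, 0.07, 0, 0, 0, -0.38, -1, 0, 0, 0, 0, 0, 0, -1]}}

```text
time: 20.9
tool_pos: [0.4921, -0.2492, 0.079]
orientation: [-0.064, 0.067, 0.704, -0.704]
contact_force: [2.7, 4.1, -2.6]
opening: 0.2
```

```bash
python3 -c "
from h import *
lev()"
```

```text
az deg -100.51 rad -1.754 rad R 0.1309  Ftan -1.86 Frad -4.51 Fz -2.57 open mm 17.0 t 20.90 [ 0.49212684 -0.24920955  0.07895921]
```

Emit:
{"fn": "move_arm", "kwargs": {"increments": [-0.255, 0.07, 0, 0, 0, -0.38, -1, 0, 0, 0, 0, 0, 0, -1]}}

```text
time: 21.07
tool_pos: [0.4876, -0.2482, 0.079]
orientation: [0.078, -0.081, -0.703, 0.703]
contact_force: [4.5, 1.7, -4.3]
opening: 0.198
```

```bash
python3 -c "
from h import *
lev()"
```

```text
az deg -102.53 rad -1.790 rad R 0.1309  Ftan -3.99 Frad -2.66 Fz -4.34 open mm 16.8 t 21.07 [ 0.48760005 -0.24824504  0.07897221]
```

Emit:
{"fn": "move_arm", "kwargs": {"increments": [-0.13, 0.035, 0, 0, 0, -0.19, -1, 0, 0, 0, 0, 0, 0, -1]}}

```text
time: 21.23
tool_pos: [0.4854, -0.2477, 0.079]
orientation: [0.084, -0.088, -0.702, 0.702]
contact_force: [5.3, 0.8, -5.6]
opening: 0.197
```

```bash
python3 -c "
from h import *
lev()"
```

```text
az deg -103.53 rad -1.807 rad R 0.1308  Ftan -5.00 Frad -2.00 Fz -5.58 open mm 16.8 t 21.23 [ 0.48539809 -0.24770618  0.07900261]
```

Emit:
{"fn": "move_arm", "kwargs": {"increments": [-0.13, 0.035, 0, 0, 0, -0.19, -1, 0, 0, 0, 0, 0, 0, -1]}}

```text
time: 21.4
tool_pos: [0.4833, -0.2472, 0.079]
orientation: [0.091, -0.095, -0.701, 0.701]
contact_force: [6.9, 1.0, -6.7]
opening: 0.198
```

```bash
python3 -c "
from h import *
lev()"
```

```text
az deg -104.46 rad -1.823 rad R 0.1308  Ftan -6.40 Frad -2.69 Fz -6.66 open mm 16.9 t 21.40 [ 0.48332448 -0.24718599  0.07899527]
```

Emit:
{"fn": "move_arm", "kwargs": {"increments": [-0.13, 0.035, 0, 0, 0, -0.19, -1, 0, 0, 0, 0, 0, 0, -1]}}

```text
time: 21.57
tool_pos: [0.4813, -0.2466, 0.079]
orientation: [0.097, -0.102, -0.7, 0.7]
contact_force: [8.2, -1.4, -7.7]
opening: 0.197
```

```bash
python3 -c "
from h import *
lev()"
```

```text
az deg -105.39 rad -1.839 rad R 0.1308  Ftan -8.30 Frad -0.80 Fz -7.73 open mm 16.7 t 21.57 [ 0.48128118 -0.24664988  0.07901009]
```

Emit:
{"fn": "move_arm", "kwargs": {"increments": [-0.13, 0.035, 0, 0, 0, -0.19, -1, 0, 0, 0, 0, 0, 0, -1]}}

```text
time: 21.73
tool_pos: [0.4759, -0.245, 0.0789]
orientation: [-0.107, 0.108, 0.699, -0.699]
contact_force: [0.9, 4.5, -0.2]
opening: 0.2
```

```bash
python3 -c "
from h import *
lev()"
```

```text
az deg -107.84 rad -1.882 rad R 0.1308  Ftan 0.50 Frad -4.62 Fz -0.17 open mm 17.0 t 21.73 [ 0.4759328  -0.24502421  0.07891549]
```

Third click. It came 0.2 rad after the second, with the same snap-off. I'll go about 0.03 rad further to get margin, then check.

Emit:
{"fn": "move_arm", "kwargs": {"increments": [-0.12, 0.05, 0, 0, 0, -0.19, -1, -0.12, 0.05, 0, 0, 0, -0.19, -1, 0, 0, 0, 0, 0, 0, -1, 0, 0, 0, 0, 0, 0, -1, 0, 0, 0, 0, 0, 0, -1, 0, 0, 0, 0, 0, 0, -1]}}

```text
time: 22.23
tool_pos: [0.4709, -0.2433, 0.0789]
orientation: [-0.121, 0.122, 0.697, -0.697]
contact_force: [1.2, 5.1, -0.8]
opening: 0.195
```

```bash
python3 - <<'E'
from h import *
lev(); print(np.abs(manip.observe()['qd']).max())
cap('scene','s11'); zoom('s11',200,90,380,225,4.4,'z19')
cap('top','t11'); zoom('t11',230,130,390,250,5,'z20')
E
```

```text
az deg -110.15 rad -1.922 rad R 0.1308  Ftan 0.61 Frad -5.23 Fz -0.82 open mm 16.6 t 22.23 [ 0.47094626 -0.24330141  0.07891765]
0.0023861535114759703
```

View pics/z19.png

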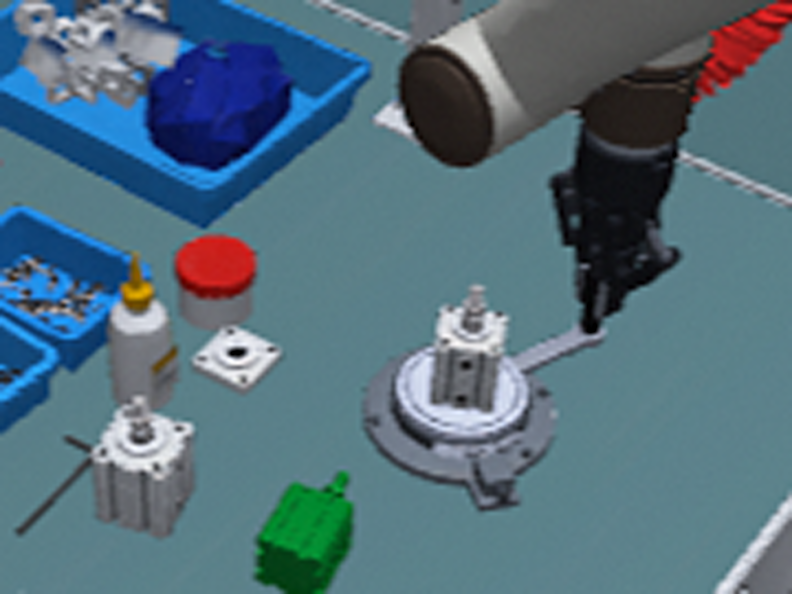

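View pics/z20.png

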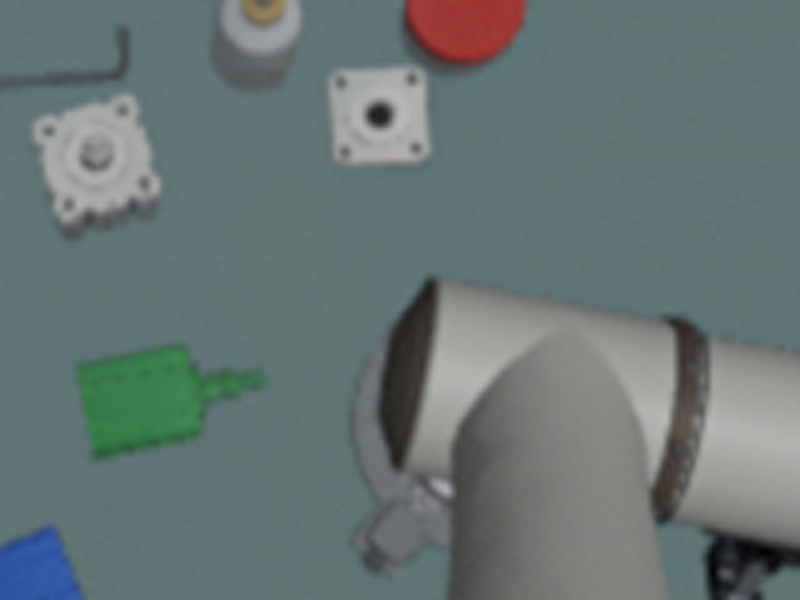

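The cylinder is standing upright in the middle of the plate, the knob is gripped, and the lever is about 0.07 rad past the third click and at rest. Handing in.

```bash
python3 -c "
from h import *
lev(); print(manip.close_job())"
```

```text
az deg -110.13 rad -1.922 rad R 0.1308  Ftan 0.58 Frad -4.82 Fz -1.19 open mm 16.9 t 22.33 [ 0.47097809 -0.24330479  0.07895084]
the job is handed in; nothing more can be done
None
```

I stood the cylinder upright, rod up, in the middle of the plate, let go of it, and then advanced the lever clockwise by three clicks. The job was handed in at 22.3 s with the fingers still holding the knob; no verdict was reported.

- **Cylinder:** after release it measured at about (0.5155, −0.120) m, against a plate centre of (0.516, −0.1205) m, so within a few mm. The final scene picture shows it still upright near the plate's middle. The top camera could not confirm this at the end because the arm blocked its view.
- **Lever:** I felt three force build-ups and snap-offs, at knob angles of about −1.44, −1.65 and −1.85 rad, which matches the expected 0.21 rad spacing. The knob stopped at −1.922 rad, which is roughly joint 1.00 (allowed 0.94 to 1.13). I inferred that joint value from the clicks; I could not read it directly.
- **Grip:** the fingers hold the knob at 40 N with a 17 mm opening, and the joint speeds were near zero.
- **Bystanders:** the oil bottle, short cylinder and end cap look unmoved in the last pictures. The spanner was not in the last close-ups; nothing came near it.
- **Disagreement:** a side load of about 5 N along the lever arm stayed on the knob at the end. Rough tip and face readings from the pictures differed by about 6 mm, around 2 pixels, which I took as picking noise.

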